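# Stack the parts tray and stand the washed level floats on their ballasted ends

## Robot

A 6-joint arm with a two-finger parallel gripper is mounted at the origin on the work surface. World frame = base frame: x ahead of the robot, y to its left, z up, the work surface at z = 0. Lengths are in m, angles in rad, forces in N, time in s.
With the tool pointing down it reaches from about 0.225 to 0.875 m from the base axis. Payload 3.4 kg.
Tool frame: the origin (TCP) lies between the finger pads; the fingertips stand 8 mm ahead of it and the grasp point (between the pads) lies 11 mm behind it; z points along the fingers, y is the line along which they close (so a half turn about z gives the same grasp; the last joint's range is limited). The gripper opens to 85 mm and grips with 20 to 120 N. Pads are 22 mm wide; open, the fingers measure 114 mm over their backs; the gripper's body (76 mm by 85 mm) begins 54 mm behind the grasp point. The pads swing forward as they close: fully open they stand 13 mm farther back than shut.
Start: joints at [-0.121, 0.276, 1.505, -0, 1.361, -0.121], TCP at [0.575, -0, 0.2] pointing down, gripper open.
Joint ranges: [-2.89, 2.89], [-0.75, 2.08], [0.22, 2.7], [-1.18, 4.32], [0.11, 2.71], [-2.7, 2.7]. Speed limits (rad/s): [2.57, 2.57, 3.14, 3.14, 3.14, 3.14].

## Interface

Orientations are given as a unit quaternion [w, x, y, z].
In Python, from rig import manip, optics, finder gives the robot as it stands.
- The arm moves only by the tool servo_tool, never from a script. Its argument "increments" is a list of rows, each a list of 7 numbers: the shift along the tool's x, y, z in cm, then the turn, a rotation vector about the tool's x, y, z in degrees, then the closure, from -1 (fully open) to 1 (shut). In form: [[x, y, z, rx, ry, rz, gripper], ...]. A call has exactly 5 rows; each row shifts and turns the commanded pose from where the row before left it, along the tool's axes as they then stand; what a row does not reach is not made up. A row lasts 1/10 s, in which the tool goes at most 50 mm and 8.59 degrees, less where a joint would pass 70% of its speed; a pose out of reach is approached as far as the arm can. A call is refused whole if a number of a shift passes 5 or a number of a turn 8.59, either way. A call with a gripper value outside its range is refused whole. The fingers move at their own pace and stop on an object; "squeeze" is the grip in N (left out, the last holds). Time passes only in rows, so rows that do not move let the fingers close, or fill a call up. It gives the time, the measured TCP pose, the force, the opening and the grip force at its end, in the units of the state.
- manip.get_state(): the state, without advancing time (a new reading comes with each control period).
- optics.get_image(name): name is "scene" or "side" or "wrist"; returns the picture (420x560x3 uint8, red, green, blue); there is no depth.
- optics.get_calibration(name): a dict with "fov_y" (degrees; the focal length in pixels is half the picture's height over the tangent of half this angle, whatever the lens; pixels are square), "cx", "cy" (the principal point, pixels), "world_to_cam" (4x4, takes a point from world to camera coordinates). Camera axes: x right, y down, z forward; pixel columns grow to the right and rows downward; lengths in m; the calibration is good to about 2 mm. The wrist camera is an equidistant fisheye: a pixel r from the principal point sees the ray r / f radians off the axis. A picture is of the moment at which its call begins: read the wrist's pose just before it. get_calibration takes no time and is no camera call; for the wrist camera it gives the pose at the moment of the call.
- manip.sign_off(): hands the job in; it is judged then, once.
Trained networks look in the newest picture that a camera, given by its name, has taken for a name from the list of things; names that differ only in an ending like _2 or _b are one class to them, and where a whole thing is asked for, a point or a joint stands for the part that bears it (a point fixed in the world has none). Each returns a list of dicts, best first, with "p" (0 to 1); they miss things now and then, are a little off and sometimes report something else, mostly with a low value. They report only what shows in the picture. A call takes as long as a camera call. They do not tell look-alikes from the thing itself.
- finder.silhouettes(label, camera): "region" (420x560 bool, what is visible of it) and "box" ([centre column, centre row, width, height] in pixels, round what is visible of it).
- finder.tip_of(label, camera): "at" ([column, row] in pixels: a listed point, or the origin of a listed thing).
The state is a dict: "clock": time; "qpos": joint angles; "qd": joint speeds; "effort": joint torques, N m; "position": TCP position; "ee_rot": TCP orientation; "contact_force": force on the tool from outside, world axes, zero at the start; "moment": the same for the moment, N m; "width": finger opening in m; "gripper_force": force on a finger pad.
Only numpy, scipy, OpenCV 4.12 (cv2) and the standard library are available. Lean on these libraries where they do the work, as an engineer would, in place of code of your own. Each camera call takes 0.05 s, during which the arm holds its last target. There are 200 camera calls.

## Task

The syrup filler's parts have been washed for a changeover. Set the loose parts tray squarely on the tray fixed to the bench, chamfered corners over chamfered corners so that its skirt drops fully over the rim below; then find the heavy end of each white float by balancing it in the grip and stand both floats in that upper tray, side by side, each upright on its heavy end. Lower the floats gently, never drop one or let it fall over, and leave the bottles and other things on the bench where they are.

Things in the scene. Friction and masses are not known exactly. Their poses are not given: they have to be found in the camera images.
- tray: the loose grey plastic tray, 0.22 kg, open side up. Origin at the centre of its underside, z up, x along its length; the two corners of the +x end have 18 mm chamfers, the -x corners are square. Skirt 201 x 74 mm outside, from 0 to 14.5 mm height (open below, 196 x 69 mm inside); above it a body 191 x 64 mm up to the rim at 40 mm: grip the 64 mm across its long sides, above the skirt
- tray_in (a point): centre of the loose tray's inner floor, 32 mm above the tray's origin. The floor is 185 x 58 mm, flat, inside a rim 8 mm high: room for two floats upright, about 45 mm either way along x from this point
- base_tray: a tray of the same size, origin and axes, fixed to the bench, three filling nozzles lying in it. Nested on it, chamfered ends together, the loose tray's origin lies 28 mm above this one with x axes alike; its skirt reaches 12 mm down over this rim with 2.5 mm play all round. Turned wrongly its corners clash and it stays high
- tray_end (a point): middle of the loose tray's chamfered end, at rim height (95.5 mm along x, 40 mm up from the tray's origin)
- base_tray_end (a point): the same point of the fixed tray
- float_a: a sealed level-gauge float of white plastic, round, 150 mm long, 54 mm diameter, about 0.39 kg, lying on the bench (it can roll). Origin at mid-length on its axis, 27 mm up; x along the axis. Both ends are the same shallow dome (5 mm deep, 72 mm radius). A 0.29 kg steel slug is jammed inside near one of them: which one (+x or -x) and how near change from start to start and do not show
- float_b: a second float like float_a, its slug near either end too. Both: centre of mass 16 to 47 mm from the middle towards the slug; gripped at the middle it swings heavy end down in a light grip (4 N on the pads), while a firm one (40 N) holds it as it was. On its heavy end it stands, rocks a little and rights itself from 15 degrees of lean; on the other it topples
- bottle0: bystander: an amber bottle with white cap and label, 60 mm diameter, 100 mm tall, standing; origin at the centre of its underside
- bottle1: bystander: an amber bottle with white cap and label, 60 mm diameter, 100 mm tall, standing; origin at the centre of its underside
- bottle2: bystander: an amber bottle with white cap and label, 66 mm diameter, 125 mm tall, standing; origin at the centre of its underside
- bottle3: bystander: an amber bottle with white cap and label, 66 mm diameter, 125 mm tall, standing; origin at the centre of its underside
- tape: bystander: a roll of clear tape standing flat, 90 mm diameter, 48 mm tall; origin at the centre of its underside
- jar: bystander: a white jar with blue lid, 75 mm diameter, 88 mm tall; origin at the centre of its underside
- spanner: bystander: an open-ended spanner 170 mm long lying flat; origin under its middle
- brush: bystander: a hand brush 180 mm long lying flat; origin under its middle
Things that resemble listed ones, but are neither listed nor needed, are in the scene too. Leave any blue or yellow look-alike of the float_b alone.

How it is judged:
On the way:
1. the loose tray is nested on the fixed tray, chamfered ends together, while both floats still lie on the bench (z of tray in the frame of base_tray between 0.024 and 0.031 m and horizontal distance between tray and base_tray below 0.006 m and horizontal distance between tray_end and base_tray_end below 0.008 m and angle between the z axis of tray and the z axis of base_tray, either way round below 0.03 rad and height (world z) of each of float_a, float_b below 0.05 m), for 0.2 s.
At the end, for the whole second after the job is handed in: The loose tray is nested on the fixed tray (origin 24 to 31 mm above it, within 6 mm sideways, chamfered ends within 8 mm, level within 0.03 rad), and both floats stand in it, released and at rest, axis within 0.12 rad of vertical, bottom on its floor and middle within its walls (z of tray in the frame of base_tray between 0.024 and 0.031 m and horizontal distance between tray and base_tray below 0.006 m and horizontal distance between tray_end and base_tray_end below 0.008 m and angle between the z axis of tray and the z axis of base_tray, either way round below 0.03 rad and (angle between float_a's own x axis and vertical below 0.12 rad or angle between float_a's own x axis and vertical above 3.0216 rad) and x of float_a in the frame of tray between -0.085 and 0.085 m and y of float_a in the frame of tray between -0.03 and 0.03 m and z of float_a in the frame of tray between 0.102 and 0.111 m and linear speed of each of float_a, float_b below 0.03 m/s and angular speed of each of float_a, float_b below 0.4 rad/s and contact force between the fingers and float_a below 0.05 N and (angle between float_b's own x axis and vertical below 0.12 rad or angle between float_b's own x axis and vertical above 3.0216 rad) and x of float_b in the frame of tray between -0.085 and 0.085 m and y of float_b in the frame of tray between -0.03 and 0.03 m and z of float_b in the frame of tray between 0.102 and 0.111 m and contact force between the fingers and float_b below 0.05 N); the robot touches nothing.
It fails at once if a float is dropped or falls over (moves faster than 0.5 m/s out of the grip) ((contact force between the fingers and float_a below 0.05 N and linear speed of float_a above 0.5 m/s) or (contact force between the fingers and float_b below 0.05 N and linear speed of float_b above 0.5 m/s)).
It fails at once if a bystander is pushed more than 30 mm or tipped over (distance of any of bottle0, bottle1, bottle2, bottle3, tape, jar, spanner, brush from where it was at the start of the episode above 0.03 m or angle between any of bottle0, bottle1, bottle2, bottle3, tape, jar's own z axis and vertical above 0.5 rad).
It also fails if it takes over 67 s, if anything falls off the work surface, if the arm or the gripper's body presses on something with over 40 N, if the wrist force passes 120 N, or if a joint passes its speed limit or range.

## Working session

There is one attempt and no reset: what is moved stays moved. The work goes in short steps, Python scripts to look and compute and a tool call to move; the robot and the scene stay as the last step left them, time stands still between calls to the robot, and variables do not carry over. Pictures are saved under pics/ and viewed, at most 10 in all, crops included, and the job is handed in when it is done.

Besides the shell and the picture viewer there is one more tool, called after ">>>" by a JSON object that holds its "name" and its "arguments", one argument or row to a line. servo_tool: Moves the arm, as the interface text tells. Its arguments: {"type":"object","properties":{"increments":{"type":"array","items":{"type":"array","items":{"type":"number"}}},"squeeze":{"type":"number"}},"required":["increments"]}

```bash
ls; mkdir -p pics; cat > h.py <<'E'
import numpy as np, cv2
from rig import manip, optics, finder
def snap(n,f=None):
    im=optics.get_image(n)
    if f: cv2.imwrite('pics/'+f,im[:,:,::-1])
    return im
def ray(n,uv,c=None):
    c=c or optics.get_calibration(n); f=210/np.tan(np.radians(c['fov_y'])/2)
    d=np.array([(uv[0]-c['cx'])/f,(uv[1]-c['cy'])/f]); 
    if n=='wrist':
        r=np.linalg.norm(d); v=np.r_[d/max(r,1e-9)*np.sin(r),np.cos(r)]
    else: v=np.r_[d,1]
    W=np.array(c['world_to_cam']); R=W[:3,:3]
    return -R.T@W[:3,3], R.T@v
def at(n,uv,z,c=None):
    o,v=ray(n,uv,c); return o+v*(z-o[2])/v[2]
def proj(n,P,c=None):
    c=c or optics.get_calibration(n); f=210/np.tan(np.radians(c['fov_y'])/2)
    W=np.array(c['world_to_cam']); p=W[:3,:3]@P+W[:3,3]
    if n=='wrist':
        r=np.linalg.norm(p[:2]); k=np.arctan2(r,p[2])/max(r,1e-9)
        return np.array([c['cx']+f*k*p[0],c['cy']+f*k*p[1]])
    return np.array([c['cx']+f*p[0]/p[2],c['cy']+f*p[1]/p[2]])
E
python3 - <<'E'
from h import *
a=snap('scene');b=snap('side');w=snap('wrist')
can=np.zeros((600,800,3),np.uint8)
for i,(m) in enumerate([a,b]):
    pass
cv2.imwrite('pics/scene.png',cv2.resize(a,(800,600),interpolation=cv2.INTER_CUBIC)[:,:,::-1])
cv2.imwrite('pics/side.png',cv2.resize(b,(800,600),interpolation=cv2.INTER_CUBIC)[:,:,::-1])
H={'tray':0,'tray_in':.032,'base_tray':0,'tray_end':.04,'base_tray_end':.04,'float_a':.027}
for n in ['scene','side','wrist']:
    for l,z in H.items():
        for d in finder.tip_of(l,n):
            print(n,l,round(d['p'],2),np.round(d['at']),np.round(at(n,d['at'],z),3))
print(manip.get_state())
E
```

```text
pics
scene tray 0.59 [385. 155.] [0.485 0.379 0.   ]
scene tray_in 0.79 [389. 146.] [0.483 0.39  0.032]
scene base_tray 0.66 [316. 211.] [0.603 0.018 0.   ]
scene tray_end 0.64 [414. 144.] [0.521 0.468 0.04 ]
scene base_tray_end 0.97 [349. 197.] [0.631 0.118 0.04 ]
scene base_tray_end 0.6 [319. 155.] [0.416 0.139 0.04 ]
scene float_a 0.77 [100. 279.] [ 0.569 -0.639  0.027]
scene float_a 0.73 [282. 174.] [ 0.429 -0.012  0.027]
scene float_a 0.73 [315. 283.] [ 0.844 -0.133  0.027]
scene float_a 0.63 [266. 259.] [ 0.714 -0.215  0.027]
scene float_a 0.6 [213. 236.] [ 0.567 -0.315  0.027]
side tray 0.59 [180. 175.] [0.472 0.376 0.   ]
side tray_in 0.59 [180. 171.] [0.466 0.357 0.032]
side base_tray 0.67 [264. 200.] [0.599 0.022 0.   ]
side tray_end 0.67 [173. 153.] [0.512 0.468 0.04 ]
side base_tray_end 0.9 [248. 178.] [0.619 0.125 0.04 ]
side base_tray_end 0.31 [332. 244.] [ 0.573 -0.327  0.04 ]
side float_a 0.98 [330. 245.] [ 0.575 -0.316  0.027]
side float_a 0.96 [333. 184.] [ 0.829 -0.124  0.027]
side float_a 0.82 [235. 221.] [ 0.433 -0.008  0.027]
side float_a 0.72 [419. 306.] [ 0.56
[... 437 characters left out ...]

{'clock': 1.05, 'qpos': array([-1.20990810e-01,  2.75878199e-01,  1.50491009e+00, -3.50778582e-06,
        1.36070281e+00, -1.21009176e-01]), 'qd': array([-0.00032128, -0.0010382 ,  0.00189411, -0.00136823,  0.00071781,
        0.00144091]), 'effort': array([-9.70186738e-04, -4.16675091e+01, -2.46103513e+01, -5.35424297e-04,
        1.49308271e-04,  9.84913484e-07]), 'position': array([ 5.75027607e-01, -4.82869151e-06,  2.00136429e-01]), 'ee_rot': array([4.10358815e-05, 7.07100028e-01, 7.07113532e-01, 2.99595328e-05]), 'contact_force': array([-1.23399735, -0.13163042, -0.17995693]), 'moment': array([ 0.05961282,  0.04341162, -0.00241455]), 'gripper_force': 0.0, 'width': 0.08555439064686259}
```

View pics/scene.png

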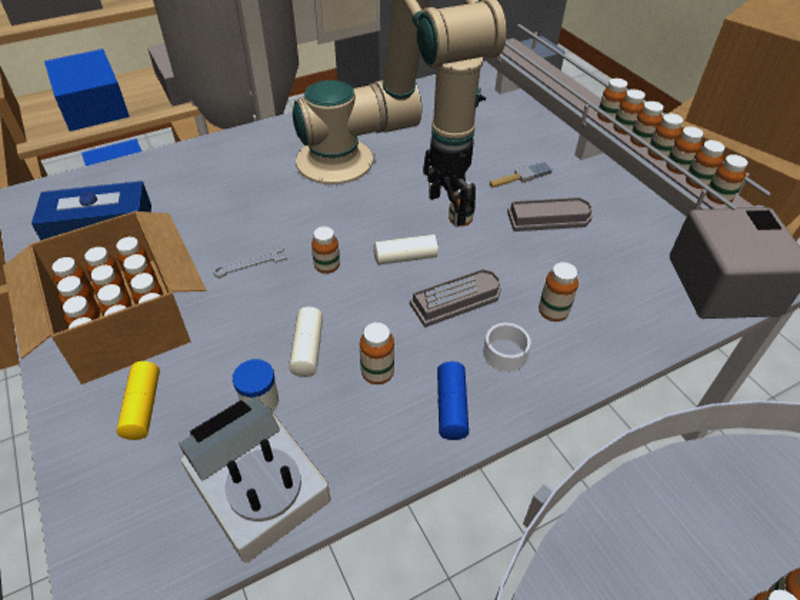

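View pics/side.png

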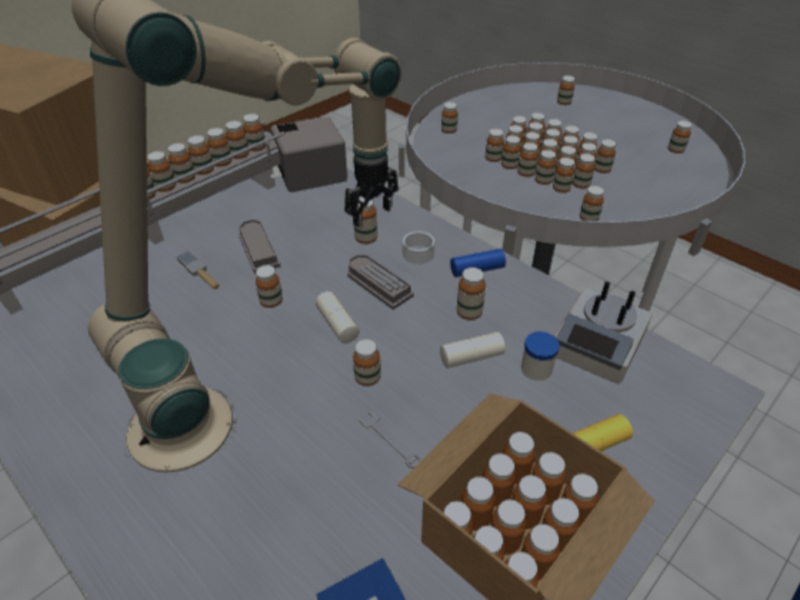

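The scene view (800×600 pixels) shows the loose tray at (550,213), chamfered end to the right. The fixed tray holding the nozzles is at (456,297). The two white floats are at (406,248) and (306,340). The look-alikes are yellow at (138,400) and blue at (453,400), and I'll leave both alone. A bottle stands near the gripper at (460,205).

Next I'll fit poses from the silhouettes.

```bash
cat >> h.py <<'E'
from scipy.optimize import minimize
def outl(L,W,ch):
    return np.array([[-L/2,-W/2],[-L/2,W/2],[L/2-ch,W/2],[L/2,W/2-ch],[L/2,-W/2+ch],[L/2-ch,-W/2]])
TR=np.vstack([np.c_[outl(.201,.074,.018),np.full(6,z)] for z in(0,.0145)]+[np.c_[outl(.191,.064,.018),np.full(6,.04)]])
t=np.linspace(0,2*np.pi,24)
FL=np.vstack([np.c_[np.full(24,x),r*np.cos(t),r*np.sin(t)] for x,r in((-.075,.001),(-.074,.012),(-.07,.027),(.07,.027),(.074,.012),(.075,.001))])
def pts(M,p,z):
    c,s=np.cos(p[2]),np.sin(p[2]); return np.c_[M[:,0]*c-M[:,1]*s+p[0],M[:,0]*s+M[:,1]*c+p[1],M[:,2]+z]
def fit(M,z,p0,obs):
    """obs: list of (cam,calib,mask). IoU with soft (4x supersampled) hull."""
    def cost(p):
        c=0
        for n,cal,m in obs:
            uv=np.array([proj(n,q,cal) for q in pts(M,p,z)]).astype(np.float32)
            hl=cv2.convexHull(uv)
            im=np.zeros(m.shape,np.uint8); cv2.fillConvexPoly(im,np.round(hl*16).astype(np.int32),255,cv2.LINE_AA,4)
            a=im/255.; c-=np.minimum(a,m).sum()/np.maximum(a,m).sum()
        return c/len(obs)
    s=np.array([[0,0,0],[.015,0,0],[0,.015,0],[0,0,.15]])+np.array(p0)
    r=minimize(cost,p0,method='Nelder-Mead',options=dict(initial_simplex=s,xatol=2e-4,fatol=1e-4,maxiter=150))
    return r.x,-r.fun
def masks(label,n,z,xy,tol=.07):
    """the silhouettes of label in camera n whose centre is near xy"""
    cal=optics.get_calibration(n); o=[]
    for d in finder.silhouettes(label,n):
        if np.linalg.norm(at(n,d['box'][:2],z,cal)[:2]-xy)<tol: o.append((n,cal,d['region'].astype(float)))
    return o[:1]
E
python3 - <<'E'
from h import *
for n in['scene','side','wrist']: snap(n)
for nm,lab,M,z,p0 in [('tray','tray',TR,0,(.485,.378,1.2)),('base','base_tray',TR,0,(.603,.02,1.35)),
  ('f1','float_a',FL,.027,(.43,-.01,1.1)),('f2','float_a',FL,.027,(.571,-.316,.2))]:
    obs=[]
    for n in['scene','side','wrist']:
        obs+=masks(lab,n,.02,np.array(p0[:2]))
    if nm=='f2':
        p=max((fit(M,z,(p0[0],p0[1],y),obs) for y in(.2,-.4,.8)),key=lambda r:r[1])
    else: p=fit(M,z,p0,obs)
    print(nm,[o[0] for o in obs],np.round(p[0],4),round(p[1],3))
    for o in obs: 
        q=fit(M,z,p[0],[o]);print('   ',o[0],np.round(q[0],3),round(q[1],3))
for l,zz in dict(bottle0=0,bottle2=0,tape=0,jar=0,spanner=0,brush=0).items():
    for n in['scene','side']:
        print(n,l,[(round(d['p'],2),list(np.round(at(n,d['at'],zz)[:2],2))) for d in finder.tip_of(l,n) if d['p']>.3])
E
```

```text
tray ['scene', 'side'] [0.4766 0.3802 1.1902] 0.865
    scene [0.477 0.381 1.229] 0.93
    side [0.478 0.381 1.157] 0.811
base ['scene', 'side', 'wrist'] [0.6066 0.0266 1.5324] 0.916
    scene [0.606 0.031 1.573] 0.882
    side [0.603 0.025 1.507] 0.928
    wrist [0.607 0.028 1.531] 0.967
f1 ['scene', 'side', 'wrist'] [ 0.4322 -0.0084  1.2881] 0.906
    scene [ 0.433 -0.007  1.305] 0.879
    side [ 0.434 -0.007  1.295] 0.892
    wrist [ 0.432 -0.009  1.284] 0.959
f2 ['scene', 'side'] [ 0.5772 -0.3161 -0.4686] 0.912
    scene [ 0.579 -0.316 -0.478] 0.955
    side [ 0.576 -0.318 -0.461] 0.898
scene bottle0 [(0.87, [np.float64(0.72), np.float64(0.19)]), (0.69, [np.float64(0.36), np.float64(-0.18)]), (0.66, [np.float64(0.69), np.float64(-0.22)]), (0.48, [np.float64(0.39), np.float64(0.18)])]
side bottle0 [(0.75, [np.float64(0.68), np.float64(-0.22)]), (0.7, [np.float64(0.36), np.float64(-0.19)]), (0.59, [np.float64(0.38), np.float64(0.18)]), (0.52, [np.float64(0.73), np.float64(0.2)])]
scene bottle2 [(0.87, [np.float64(0.72), np.float64(0.19)]), (0.69, [np.float64(0.36), np.float64(-0.18)]), (0.66, [np.float64(0.69), np.float64(-0.22)]), (0.48, [np.float64(0.39), np.float64(0.18)])]
side bottle2 [(0.75, [np.float64(0.68), np.float64(-0.22)]), (0.7, [np.float64(0.36), np.float64(-0.19)]), (0.59, [np.float64(0.38), np.float64(0.18)]), (0.52, [np.float64(0.73), np.float64(0.2)])]
scene tape [(0.96, [np.float64(0.77), np.float64(0.04)])]
side tape [(0.78, [np.float64(0.78), np.float64(0.03)])]
scene jar [(0.79, [np.float64(0.64), np.float64(-0.44)])]
side jar [(0.69, [np.float64(0.66), np.float64(-0.43)])]
scene spanner [(0.84, [np.float64(0.29), np.float64(-0.33)])]
side spanner [(0.63, [np.float64(0.28), np.float64(-0.35)])]
scene brush [(0.53, [np.float64(0.3), np.float64(0.41)])]
side brush [(0.72, [np.float64(0.31), np.float64(0.39)])]
```

>>> {"name": "servo_tool", "arguments": {
  "increments": [
    [3.8,-1,0,0,0,0,-1],
    [3.8,-1,0,0,0,0,-1],
    [3.8,-1,0,0,0,0,-1],
    [3.8,-1,0,0,0,0,-1],
    [3.8,-1,0,0,0,0,-1]
  ],
  "squeeze": 60
}}

```text
clock: 2.9
position: [0.5246, 0.1914, 0.2002]
ee_rot: [0.0, 0.707, 0.707, 0.0]
contact_force: [0.8, 0.8, 0.3]
width: 0.0855
gripper_force: 0.0
```

>>> {"name": "servo_tool", "arguments": {
  "increments": [
    [3.8,-1,0,0,0,0,-1],
    [3.8,-1,0,0,0,0,-1],
    [3.8,-1,0,0,0,7.3,-1],
    [3.8,-1,0,0,0,7.3,-1],
    [3.8,-1,0,0,0,7.3,-1]
  ]
}}

```text
clock: 3.4
position: [0.4888, 0.3838, 0.2004]
ee_rot: [0.0, 0.83, 0.558, 0.0]
contact_force: [0.8, 0.1, -0.2]
width: 0.0852
gripper_force: 0.0
```

```bash
cat >> h.py <<'E'
def pose():
    from scipy.spatial.transform import Rotation as R
    s=manip.get_state(); q=s['ee_rot']; return np.array(s['position']),R.from_quat([q[1],q[2],q[3],q[0]]).as_matrix(),s
def togo(P):
    p,R,s=pose(); return np.round(R.T@(np.array(P)-p)*100,2)
def rep():
    p,R,s=pose(); print('t',round(s['clock'],2),'p',np.round(p,4),'xyaw',round(np.degrees(np.arctan2(R[1,0],R[0,0])),2),'zaxis',np.round(R[:,2],3),'F',np.round(s['contact_force'],2),'M',np.round(s['moment'],2),'w',round(s['width'],4),'g',round(s['gripper_force'],1))
E
python3 - <<'E'
from h import *
rep(); snap('wrist')
o=masks('tray','wrist',.02,np.array([.477,.381]),.1)
p,s=fit(TR,0,(.477,.381,1.19),o); print(p,np.degrees(p[2]),s)
for l,z in [('tray_in',.032),('tray_end',.04)]: print(l,[np.round(at('wrist',d['at'],z),4) for d in finder.tip_of(l,'wrist')][:2])
print(togo([p[0],p[1],.03]))
E
```

```text
t 3.4 p [0.4888 0.3838 0.2004] xyaw 67.83 zaxis [ 0. -0. -1.] F [ 0.79  0.07 -0.22] M [-0.   -0.01  0.05] w 0.0852 g 0.0
[0.47797775 0.3870193  1.18804482] 68.06995433624955 0.9696904144670964
tray_in [array([0.4804, 0.378 , 0.032 ])]
tray_end [array([0.5155, 0.4701, 0.04  ])]
[-1.000e-02 -1.230e+00  1.697e+01]
```

>>> {"name": "servo_tool", "arguments": {
  "increments": [
    [-0.2,-0.5,4.2,0,0,0,-1],
    [-0.2,-0.5,4.2,0,0,0,-1],
    [0,0,4.2,0,0,0,-1],
    [0,0,3.2,0,0,0,-1],
    [0,0,1.8,0,0,0,-1]
  ]
}}

```text
clock: 4.1
position: [0.4775, 0.3794, 0.0213]
ee_rot: [0.0, 0.829, 0.56, -0.003]
contact_force: [0.3, 0.3, 0.1]
width: 0.0851
gripper_force: 0.0
```

>>> {"name": "servo_tool", "arguments": {
  "increments": [
    [0,0,0,0,0,0,-0.5],
    [0,0,0,0,0,0,0],
    [0,0,0,0,0,0,0.5],
    [0,0,0,0,0,0,1],
    [0,0,0,0,0,0,1]
  ]
}}

```text
clock: 4.6
position: [0.4798, 0.3826, 0.0254]
ee_rot: [0.0, 0.829, 0.56, 0.001]
contact_force: [-0.5, 0.1, 0.2]
width: 0.012
gripper_force: 0.0
```

```bash
python3 - <<'E'
from h import *
rep(); cv2.imwrite('pics/g1.png',cv2.resize(snap('wrist'),(800,600))[:,:,::-1])
E
```

```text
t 4.6 p [0.4798 0.3826 0.0254] xyaw 68.1 zaxis [ 0.002  0.001 -1.   ] F [-0.48  0.13  0.19] M [ 0.01  0.01 -0.06] w 0.012 g 0.0
```

View pics/g1.png

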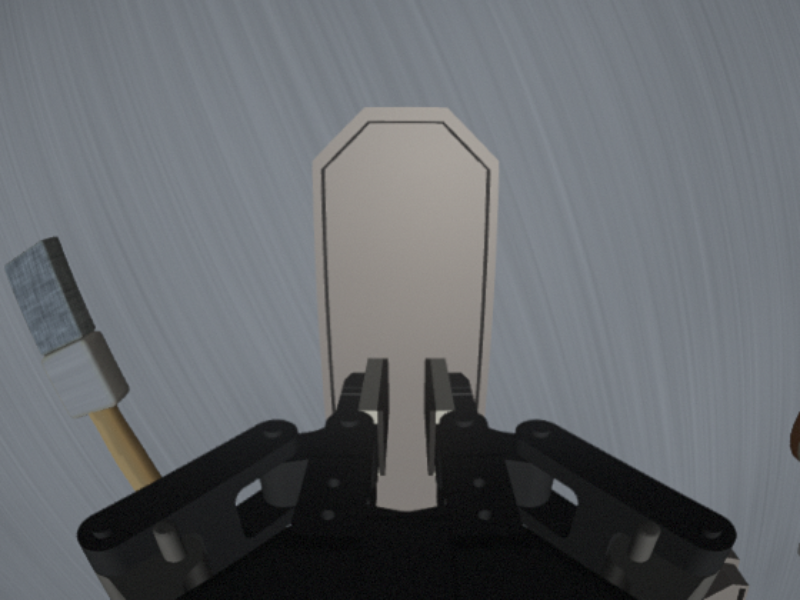

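The fingers closed to 12 mm without catching the tray, so my height or position is off. I'll check by projecting the model into the wrist, scene and side views.

```bash
python3 - <<'E'
from h import *
rep()
ims={n:snap(n) for n in['wrist','scene','side']}
for n in ims:
    o=masks('tray',n,.02,np.array([.478,.384]),.12)
    for z in(-.03,-.015,0,.015,.03):
        if o: p,s=fit(TR,z,(.478,.384,1.19),o); print(n,z,np.round(p,4),round(s,3))
p,R,s=pose()
outs=[]
for n in['scene','side']:
    im=ims[n][:,:,::-1].copy(); 
    u=proj(n,np.array([.478,.384,.03])); x0,y0=int(u[0])-60,int(u[1])-60
    big=cv2.resize(im[y0:y0+110,x0:x0+120],None,fx=3.3,fy=3.3,interpolation=cv2.INTER_CUBIC)
    for c,P in(((0,0,255),p),((0,255,0),p+R[:,2]*.008)):
        q=(proj(n,P)-[x0,y0])*3.3; cv2.circle(big,tuple(int(v) for v in q),4,c,1)
    outs.append(big)
cv2.imwrite('pics/g2.png',np.hstack(outs))
print('tip px',proj('wrist',p+R[:,2]*.008)*800/560, 'tray end px',proj('wrist',np.array([.478+.0955*.374,.384+.0955*.927,.04]))*800/560)
E
```

```text
t 4.65 p [0.4796 0.3826 0.0251] xyaw 68.11 zaxis [ 0.002  0.001 -1.   ] F [-0.19  0.21  0.06] M [-0.02  0.03 -0.05] w 0.0044 g 0.0
wrist -0.03 [0.4814 0.379  1.2446] 0.659
wrist -0.015 [0.4762 0.3795 1.1454] 0.666
wrist 0 [0.4764 0.377  1.1857] 0.669
wrist 0.015 [0.4762 0.3754 1.169 ] 0.612
wrist 0.03 [0.4782 0.3727 1.2095] 0.534
scene -0.03 [0.4513 0.4067 1.1967] 0.931
scene -0.015 [0.4647 0.3936 1.1853] 0.918
scene 0 [0.4779 0.38   1.2017] 0.898
scene 0.015 [0.4915 0.3673 1.2173] 0.876
scene 0.03 [0.5046 0.3528 1.2317] 0.853
side -0.03 [0.4941 0.4093 1.1968] 0.824
side -0.015 [0.4833 0.3891 1.1954] 0.813
side 0 [0.4744 0.3741 1.1916] 0.801
side 0.015 [0.4654 0.3581 1.1904] 0.786
side 0.03 [0.4564 0.3415 1.1843] 0.77
tip px [405.56877533 338.68234449] tray end px [401.40839989  93.54115478]
```

View pics/g2.png

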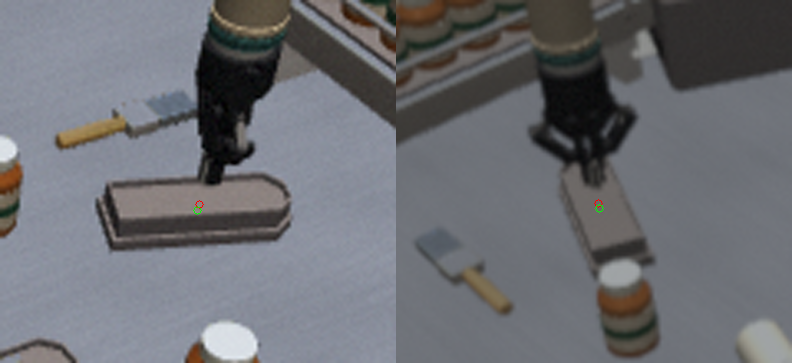

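```bash
python3 - <<'E'
from h import *
p,R,s=pose(); rep(); print(s['qpos'])
im=snap('wrist'); c=optics.get_calibration('wrist'); print(c['fov_y'],c['cx'],c['cy'])
W=np.array(c['world_to_cam']); C=-W[:3,:3].T@W[:3,3]
print('cam in tool',R.T@(C-p),'cam axes in tool',np.round(R.T@W[:3,:3].T,3).tolist())
for z in(-.04,-.02,-.011,0,.008): print(z,proj('wrist',p+R[:,2]*z)*800/560)
x0,y0=200,190
cv2.imwrite('pics/g3.png',cv2.resize(im[y0:y0+180,x0:x0+180],(600,600),interpolation=cv2.INTER_CUBIC)[:,:,::-1])
E
```

```text
t 4.95 p [0.479  0.3823 0.0241] xyaw 68.11 zaxis [ 0. -0. -1.] F [ 0.26 -0.01 -0.56] M [ 0.07 -0.09 -0.02] w -0.0004 g 0.0
[ 5.60130834e-01  4.72543679e-01  1.66690803e+00 -8.14386705e-05
  1.00209389e+00  9.42266094e-01]
65.70646984690485 284.15946306445784 208.2409048090368
cam in tool [ 7.30760142e-02  1.49935594e-04 -1.74713971e-01] cam axes in tool [[0.001, -0.958, -0.288], [1.0, 0.001, -0.0], [0.0, -0.288, 0.958]]
-0.04 [405.41520653 392.83925145]
-0.02 [405.49152387 366.93396167]
-0.011 [405.5210042  356.97319245]
0 [405.55364616 345.97366056]
0.008 [405.57532353 338.68588839]
```

View pics/g3.png

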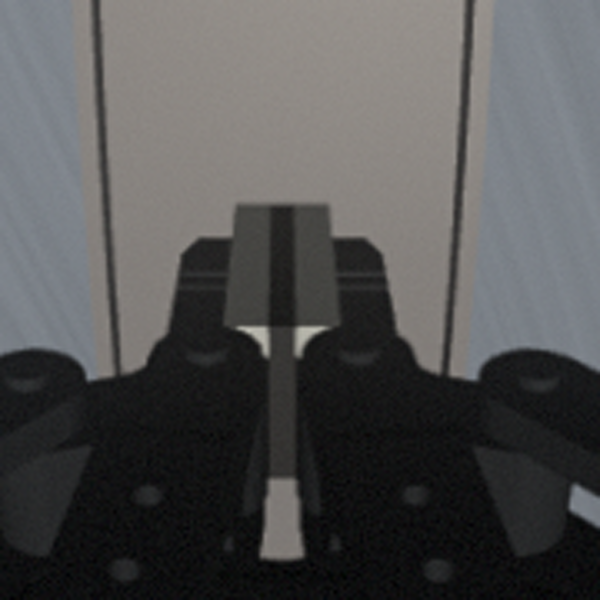

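The visible fingertips sit well behind where the stated tool offsets put them, so I'll triangulate them from the two fixed views.

```bash
python3 - <<'E'
from h import *
p,R,s=pose(); Q=np.array([.478,.384,.03])
A=[];b=[]
for n,px in (('scene',(209,184)),('side',(199,186))):
    u=proj(n,Q); u0=np.array([int(u[0])-60,int(u[1])-60]); uv=u0+np.array(px)/3.3
    o,v=ray(n,uv); v/=np.linalg.norm(v); M=np.eye(3)-np.outer(v,v); A.append(M); b.append(M@o); print(n,uv,'at tip z .03/.06',at(n,uv,.03)[:2],at(n,uv,.06)[:2])
X=np.linalg.solve(sum(A),sum(b)); print('tip world',X,'in tool',R.T@(X-p))
c=optics.get_calibration('wrist')
for z in(-.05,-.04,-.03,-.02,-.01,0,.008):
    print(z,[np.round(proj('wrist',p+R@np.array([x,y,z]),c)*800/560) for x,y in((.011,.006),(.011,-.006),(-.011,.006))])
E
```

```text
scene [389.33333333 141.75757576] at tip z .03/.06 [0.46077019 0.40789127] [0.48782763 0.37977551]
side [178.3030303  163.36363636] at tip z .03/.06 [0.49271057 0.40750452] [0.47213726 0.37076003]
tip world [0.48005993 0.38673055 0.04959755] in tool [ 0.00449013 -0.00070565 -0.02549715]
-0.05 [array([426., 376.]), array([385., 376.]), array([424., 437.])]
-0.04 [array([424., 362.]), array([387., 362.]), array([423., 421.])]
-0.03 [array([423., 350.]), array([388., 350.]), array([422., 406.])]
-0.02 [array([422., 339.]), array([389., 339.]), array([421., 393.])]
-0.01 [array([421., 329.]), array([390., 329.]), array([421., 381.])]
0 [array([421., 320.]), array([391., 320.]), array([420., 370.])]
0.008 [array([420., 314.]), array([391., 314.]), array([419., 362.])]
```

The fingertips really are about 30 mm behind the TCP when shut, at roughly z = 0.05–0.06, and they swing further back as they open. I'll open, go down about 36 mm in small rows and check the force.

>>> {"name": "servo_tool", "arguments": {
  "increments": [
    [0,0,0,0,0,0,-1],
    [0,0,0,0,0,0,-1],
    [0,0,0,0,0,0,-1],
    [0,0,0,0,0,0,-1],
    [0,0,0,0,0,0,-1]
  ]
}}

```text
clock: 5.5
position: [0.4791, 0.3823, 0.0241]
ee_rot: [0.0, 0.829, 0.56, 0.0]
contact_force: [-0.1, -0.3, 0.3]
width: 0.0721
gripper_force: 0.0
```

>>> {"name": "servo_tool", "arguments": {
  "increments": [
    [0,0,0.5,0,0,0,-1],
    [0,0,0.5,0,0,0,-1],
    [0,0,0.5,0,0,0,-1],
    [0,0,0.3,0,0,0,-1],
    [0,0,0.2,0,0,0,-1]
  ]
}}

```text
clock: 6.0
position: [0.4788, 0.3821, 0.0035]
ee_rot: [0.0, 0.829, 0.56, -0.0]
contact_force: [-1.0, -0.4, -0.4]
width: 0.0854
gripper_force: 0.0
```

```bash
python3 - <<'E'
from h import *
rep()
ims=[]
for n in['scene','side']:
    im=snap(n); u=proj(n,np.array([.478,.384,.05])); x0,y0=int(u[0])-50,int(u[1])-45
    ims.append(cv2.resize(im[y0:y0+80,x0:x0+100],(400,320),interpolation=cv2.INTER_CUBIC))
w=cv2.resize(snap('wrist'),(373,280)); a=np.hstack(ims); b=np.zeros((280,800,3),np.uint8); b[:,:373]=w
cv2.imwrite('pics/g4.png',np.vstack([a,b])[:,:,::-1])
E
```

```text
t 6.0 p [0.4788 0.3821 0.0035] xyaw 68.1 zaxis [-0.001 -0.    -1.   ] F [-0.97 -0.43 -0.4 ] M [-0.   -0.03  0.02] w 0.0854 g 0.0
```

View pics/g4.png

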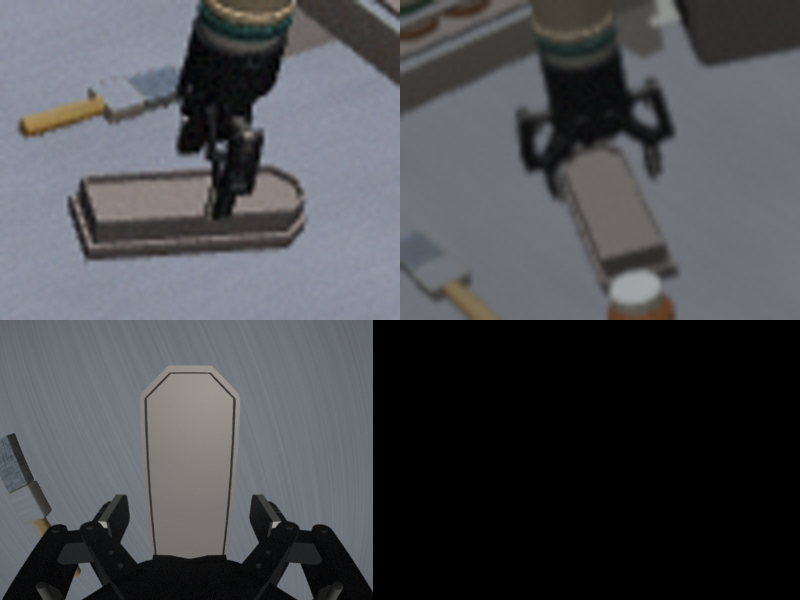

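The fingers now straddle the tray with no contact, and the near fingertip is about level with the rim at crop (218,215). I'll go 8 mm lower and close.

>>> {"name": "servo_tool", "arguments": {
  "increments": [
    [0,0,0.4,0,0,0,-1],
    [0,0,0.3,0,0,0,-1],
    [0,0,0.1,0,0,0,-1],
    [0,0,0,0,0,0,-0.5],
    [0,0,0,0,0,0,1]
  ]
}}

```text
clock: 6.65
position: [0.4792, 0.3824, -0.0032]
ee_rot: [-0.0, 0.829, 0.56, 0.0]
contact_force: [-2.0, -0.9, -0.3]
width: 0.0619
gripper_force: 65.2
```

>>> {"name": "servo_tool", "arguments": {
  "increments": [
    [0,0,0,0,0,0,1],
    [0,0,0,0,0,0,1],
    [0,0,0,0,0,0,1],
    [0,0,0,0,0,0,1],
    [0,0,0,0,0,0,1]
  ]
}}

```text
clock: 7.15
position: [0.4794, 0.3825, -0.0033]
ee_rot: [0.0, 0.829, 0.56, 0.001]
contact_force: [0.5, -0.1, 6.1]
width: 0.0619
gripper_force: 66.0
```

>>> {"name": "servo_tool", "arguments": {
  "increments": [
    [0,0,-1,0,0,0,1],
    [0,0,-3.5,0,0,0,1],
    [0,0,-3.5,0,0,0,1],
    [0,0,-3.5,0,0,0,1],
    [0,0,-3.5,0,0,0,1]
  ]
}}

```text
clock: 7.65
position: [0.4785, 0.3819, 0.1471]
ee_rot: [0.0, 0.829, 0.56, -0.001]
contact_force: [1.2, 0.5, -2.3]
width: 0.0617
gripper_force: 66.3
```

```bash
python3 - <<'E'
from h import *
rep()
for n in['scene','side','wrist']: snap(n)
o={n:masks('tray',n,.17,np.array([.48,.383]),.15) for n in['scene','side','wrist']}
for n in o:
    for z in (.14,.15):
        if o[n]: p,s=fit(TR,z,(.48,.383,1.19),o[n]); print(n,z,np.round(p,4),round(np.degrees(p[2]),2),round(s,3))
for l,z in [('tray_in',.182),('tray_end',.19)]: print(l,[(n,np.round(at(n,d['at'],z),4)) for n in o for d in finder.tip_of(l,n)])
B=np.array([.607,.027]); 
p,R,s=pose(); print('togo base',togo([.607,.027,p[2]]))
E
```

```text
t 7.65 p [0.4785 0.3819 0.1471] xyaw 68.1 zaxis [-0.001 -0.001 -1.   ] F [ 1.22  0.49 -2.25] M [ 0.02  0.04 -0.04] w 0.0617 g 66.3
scene 0.14 [0.464  0.3912 1.2018] 68.86 0.823
scene 0.15 [0.4751 0.3822 1.2197] 69.88 0.808
side 0.14 [0.4912 0.3964 1.1385] 65.23 0.862
side 0.15 [0.4841 0.3855 1.1495] 65.86 0.85
wrist 0.14 [0.4785 0.3775 1.2228] 70.06 0.81
wrist 0.15 [0.4762 0.377  1.1816] 67.7 0.822
tray_in [('scene', array([0.4681, 0.3965, 0.182 ])), ('scene', array([ 0.7802, -0.4604,  0.182 ])), ('side', array([0.4803, 0.3873, 0.182 ])), ('wrist', array([0.4772, 0.3782, 0.182 ]))]
tray_end [('scene', array([0.516 , 0.4691, 0.19  ])), ('scene', array([ 0.7065, -0.3477,  0.19  ])), ('side', array([0.5194, 0.4719, 0.19  ])), ('wrist', array([0.5124, 0.4663, 0.19  ])), ('wrist', array([0.4789, 0.3825, 0.19  ]))]
togo base [-2.815e+01  2.515e+01  2.000e-02]
```

>>> {"name": "servo_tool", "arguments": {
  "increments": [
    [0,0,0,0,0,-6.6,1],
    [0,0,0,0,0,-6.6,1],
    [0,0,0,0,0,-6.5,1],
    [-3.5,1.2,0,0,0,0,1],
    [-3.5,1.2,0,0,0,0,1]
  ]
}}

```text
clock: 8.75
position: [0.5003, 0.3113, 0.1456]
ee_rot: [0.0, 0.72, 0.694, -0.0]
contact_force: [0.5, 0.1, -2.7]
width: 0.0616
gripper_force: 66.4
```

>>> {"name": "servo_tool", "arguments": {
  "increments": [
    [-3.5,1.2,0,0,0,0,1],
    [-3.5,1.2,0,0,0,0,1],
    [-3.5,1.2,0,0,0,0,1],
    [-3.5,1.2,0,0,0,0,1],
    [-3.5,1.2,0,0,0,0,1]
  ]
}}

```text
clock: 9.25
position: [0.5538, 0.1328, 0.1459]
ee_rot: [-0.0, 0.721, 0.693, -0.0]
contact_force: [0.0, 0.1, -1.6]
width: 0.0617
gripper_force: 66.4
```

>>> {"name": "servo_tool", "arguments": {
  "increments": [
    [-3.5,1.2,0,0,0,0,1],
    [-3.5,1.2,0,0,0,0,1],
    [-3.5,1.1,0,0,0,0,1],
    [-3.5,1,0,0,0,0,1],
    [-3.5,0.8,0,0,0,0,1]
  ]
}}

```text
clock: 9.75
position: [0.6002, -0.0442, 0.1458]
ee_rot: [-0.0, 0.721, 0.693, 0.0]
contact_force: [1.0, -0.9, -1.1]
width: 0.0616
gripper_force: 66.4
```

>>> {"name": "servo_tool", "arguments": {
  "increments": [
    [0,0,0,0,0,0,1],
    [0,0,0,0,0,0,1],
    [0,0,0,0,0,0,1],
    [0,0,0,0,0,0,1],
    [0,0,0,0,0,0,1]
  ]
}}

```text
clock: 10.25
position: [0.5997, -0.0416, 0.1462]
ee_rot: [-0.0, 0.72, 0.694, 0.0]
contact_force: [0.4, 0.2, -3.0]
width: 0.0622
gripper_force: 66.4
```

```bash
python3 - <<'E'
from h import *
rep(); im=snap('wrist')
np.save('w5.npy',im); 
cv2.imwrite('pics/w5.png',cv2.resize(im[0:300,84:484],(800,600),interpolation=cv2.INTER_CUBIC)[:,:,::-1])
for l,z in [('base_tray_end',.04),('tray_end',.19)]: print(l,[(np.round(d['at']),np.round(at('wrist',d['at'],z),4)) for d in finder.tip_of(l,'wrist')])
E
```

```text
t 10.25 p [ 0.5997 -0.0416  0.1462] xyaw 87.89 zaxis [ 0.  0. -1.] F [ 0.39  0.16 -3.01] M [-0.04 -0.03 -0.01] w 0.0622 g 66.4
base_tray_end [(array([292.,  10.]), array([0.6129, 0.1237, 0.04  ])), (array([364., 322.]), array([ 0.6816, -0.1854,  0.04  ]))]
tray_end [(array([285.,  70.]), array([0.6035, 0.0485, 0.19  ]))]
```

View pics/w5.png

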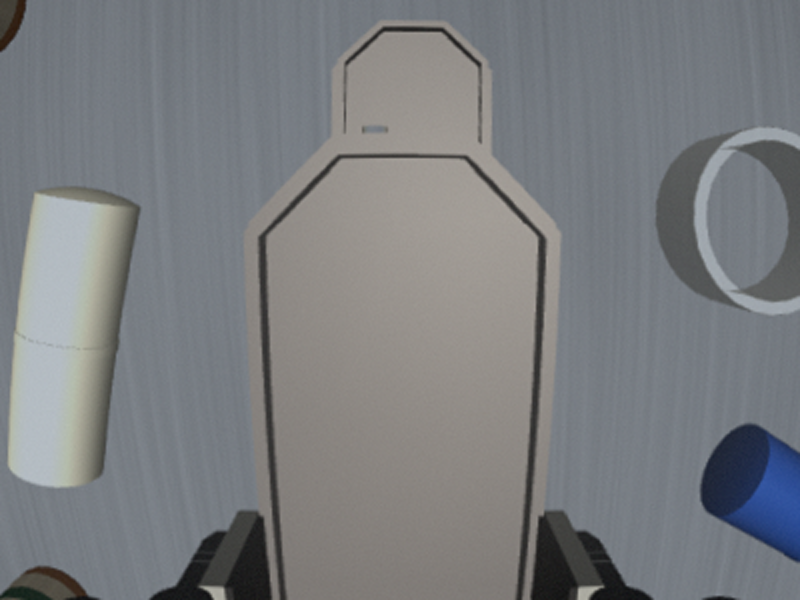

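The wrist crop is clear. The held tray's end line is at crop row 156, and the fixed tray's end line is at row 28, beyond it. I'll compute the offset from these edges.

```bash
python3 - <<'E'
from h import *
p,R,s=pose(); c=optics.get_calibration('wrist')
T=lambda px,z:(R.T@(at('wrist',(px[0]/2+84,px[1]/2),z,c)-p))*1000
for nm,zs,L,Rr,E in [('base dark',(.03,.04),[(345,75),(345,125)],[(480,75),(480,125)],[(385,28),(443,28)]),
 ('base skirt',(.0145,.0),[(333,80),(333,125)],[(491,80),(491,125)],[(380,21),(446,21)]),
 ('held dark',(.18,.19),[(263,240),(276,560)],[(545,240),(526,560)],[(340,156),(466,156)]),
 ('held skirt',(.15,.1645),[(246,245),(259,480)],[(559,245),(545,480)],[(335,136),(482,136)])]:
  for z in zs:
    l=[T(q,z)[:2] for q in L]; r=[T(q,z)[:2] for q in Rr]; e=[T(q,z)[:2] for q in E]
    w=[round(np.linalg.norm(r[i]-l[i]),1) for i in(0,1)]; m=[(l[i]+r[i])/2 for i in(0,1)]
    print(nm,z,'width',w,'mid',np.round(m,1).tolist(),'end',np.round(e,1).tolist())
E
```

```text
base dark 0.03 width [np.float64(59.5), np.float64(59.4)] mid [[142.8, 5.3], [119.4, 5.3]] end [[164.9, -6.9], [165.1, 18.8]]
base dark 0.04 width [np.float64(57.5), np.float64(57.3)] mid [[140.4, 5.1], [117.9, 5.2]] end [[161.7, -6.6], [162.0, 18.1]]
base skirt 0.0145 width [np.float64(73.4), np.float64(73.3)] mid [[144.2, 5.4], [122.1, 5.4]] end [[173.4, -9.6], [173.7, 21.2]]
base skirt 0.0 width [np.float64(76.9), np.float64(76.7)] mid [[147.6, 5.7], [124.4, 5.7]] end [[178.2, -10.0], [178.5, 22.2]]
held dark 0.18 width [np.float64(61.3), np.float64(62.5)] mid [[70.8, 0.8], [-6.8, 0.2]] end [[88.6, -12.9], [88.7, 13.9]]
held dark 0.19 width [np.float64(57.0), np.float64(58.1)] mid [[70.9, 0.7], [-1.1, 0.2]] end [[87.5, -12.0], [87.6, 13.0]]
held skirt 0.15 width [np.float64(82.9), np.float64(82.5)] mid [[69.1, 0.6], [2.6, 0.6]] end [[97.3, -16.9], [97.5, 21.1]]
held skirt 0.1645 width [np.float64(75.9), np.float64(75.5)] mid [[69.5, 0.5], [8.5, 0.5]] end [[95.2, -15.5], [95.4, 19.3]]
```

>>> {"name": "servo_tool", "arguments": {
  "increments": [
    [2.5,0.2,0,0,0,0,1],
    [2.5,0.2,0,0,0,0,1],
    [2.45,0.08,1.5,0,0,0,1],
    [0,0,3.5,0,0,0,1],
    [0,0,2.5,0,0,0,1]
  ]
}}

```text
clock: 10.9
position: [0.6071, 0.0329, 0.07]
ee_rot: [-0.0, 0.72, 0.694, -0.0]
contact_force: [-0.4, -0.2, -0.7]
width: 0.0617
gripper_force: 66.3
```

>>> {"name": "servo_tool", "arguments": {
  "increments": [
    [0,0,1,0,0,0,1],
    [0,0,1,0,0,0,1],
    [0,0,0,0,0,0,1],
    [0,0,0,0,0,0,1],
    [0,0,0,0,0,0,1]
  ]
}}

```text
clock: 11.4
position: [0.6087, 0.0313, 0.0525]
ee_rot: [0.001, 0.721, 0.693, 0.001]
contact_force: [-0.0, -0.2, -2.4]
width: 0.0619
gripper_force: 66.3
```

```bash
python3 - <<'E'
from h import *
rep()
print(togo([.6076-.0003,.0277+.005,.05]), 'want 0 xy')
E
```

```text
t 11.4 p [0.6087 0.0313 0.0525] xyaw 87.79 zaxis [ 0.003 -0.    -1.   ] F [-0.01 -0.23 -2.37] M [-0.    0.03 -0.01] w 0.0619 g 66.3
[ 0.13 -0.14  0.25] want 0 xy
```

>>> {"name": "servo_tool", "arguments": {
  "increments": [
    [0,0,0.6,0,0,0,1],
    [0,0,0.4,0,0,0,1],
    [0,0,0.3,0,0,0,1],
    [0,0,0.2,0,0,0,1],
    [0,0,0,0,0,0,1]
  ]
}}

```text
clock: 11.9
position: [0.6072, 0.0316, 0.0356]
ee_rot: [-0.0, 0.721, 0.693, -0.0]
contact_force: [0.9, -1.0, -1.8]
width: 0.0618
gripper_force: 66.4
```

>>> {"name": "servo_tool", "arguments": {
  "increments": [
    [0,0,0.2,0,0,0,1],
    [0,0,0.2,0,0,0,1],
    [0,0,0.2,0,0,0,1],
    [0,0,0.1,0,0,0,1],
    [0,0,0,0,0,0,1]
  ]
}}

```text
clock: 12.4
position: [0.6073, 0.0316, 0.0289]
ee_rot: [-0.0, 0.721, 0.693, -0.0]
contact_force: [0.7, 0.0, -2.3]
width: 0.0617
gripper_force: 66.4
```

Still no contact at 0.029, so the skirt is sliding over the rim. I'll lower the last bit.

>>> {"name": "servo_tool", "arguments": {
  "increments": [
    [0,0,0.2,0,0,0,1],
    [0,0,0.15,0,0,0,1],
    [0,0,0.1,0,0,0,1],
    [0,0,0,0,0,0,1],
    [0,0,0,0,0,0,1]
  ]
}}

```text
clock: 12.9
position: [0.6075, 0.0316, 0.0248]
ee_rot: [0.0, 0.721, 0.693, 0.0]
contact_force: [0.0, -0.2, -0.5]
width: 0.0621
gripper_force: 66.5
```

>>> {"name": "servo_tool", "arguments": {
  "increments": [
    [0,0,0,0,0,0,0],
    [0,0,0,0,0,0,-1],
    [0,0,0,0,0,0,-1],
    [0,0,0,0,0,0,-1],
    [0,0,-1,0,0,0,-1]
  ]
}}

```text
clock: 13.4
position: [0.6064, 0.0316, 0.0338]
ee_rot: [-0.001, 0.721, 0.693, -0.001]
contact_force: [-0.2, -0.5, 0.1]
width: 0.0857
gripper_force: 0.0
```

>>> {"name": "servo_tool", "arguments": {
  "increments": [
    [0,0,-2.5,0,0,0,-1],
    [0,0,-4,0,0,0,-1],
    [0,0,-4,0,0,0,-1],
    [0,0,-4,0,8,0,-1],
    [0,0,0,0,8,0,-1]
  ]
}}

```text
clock: 13.9
position: [0.6124, 0.033, 0.1884]
ee_rot: [-0.092, 0.711, 0.689, 0.107]
contact_force: [0.6, -1.5, -1.0]
width: 0.0856
gripper_force: 0.0
```

>>> {"name": "servo_tool", "arguments": {
  "increments": [
    [0,0,0,0,8,0,-1],
    [0,0,0,0,0,0,-1],
    [0,0,0,0,0,0,-1],
    [0,0,0,0,0,0,-1],
    [0,0,0,0,0,0,-1]
  ]
}}

```text
clock: 14.4
position: [0.6075, 0.0331, 0.1802]
ee_rot: [-0.144, 0.704, 0.679, 0.15]
contact_force: [-0.4, -0.2, -0.4]
width: 0.0855
gripper_force: 0.0
```

```bash
python3 - <<'E'
from h import *
p,R,s=pose(); rep(); print(s['qpos'].tolist(),p.tolist(),R.tolist())
snap('wrist')
for l,z in [('tray_end',.068),('tray_in',.06)]: print(l,[(round(d['p'],2),np.round(at('wrist',d['at'],z),4)) for d in finder.tip_of(l,'wrist')])
E
```

```text
t 14.4 p [0.6075 0.0331 0.1802] xyaw 87.97 zaxis [ 0.015  0.406 -0.914] F [-0.36 -0.21 -0.38] M [-0.15 -0.05  0.03] w 0.0855 g 0.0
[-0.3219267376227404, 0.368029280870787, 1.5036799914890961, 0.4060740489576358, 1.4077916842346758, -0.381000127271393] [0.6075290666075815, 0.03311385015125686, 0.18021979074975106] [[0.032445151182921766, 0.9993537332932864, 0.015473458485057323], [0.9132923784847359, -0.03593296851433894, 0.4057164689477641], [0.40601027519806915, 0.0009682595307914377, -0.9138679986229247]]
tray_end [(0.6, array([0.6116, 0.1259, 0.068 ]))]
tray_in [(0.56, array([0.6083, 0.0262, 0.06  ]))]
```

>>> {"name": "servo_tool", "arguments": {
  "increments": [
    [0,-3.5,0,0,-8,0,-1],
    [0,-3.5,0,0,-8,0,-1],
    [0,-3.5,0,0,-8,0,-1],
    [-2.4,-3.5,0,0,0,7,-1],
    [-2.4,-3.5,0,0,0,7,-1]
  ]
}}

```text
clock: 15.05
position: [0.4274, -0.0023, 0.18]
ee_rot: [0.001, 0.798, 0.602, 0.0]
contact_force: [-0.4, -1.2, 0.1]
width: 0.0855
gripper_force: 0.0
```

```bash
cat > kin.py <<'E'
import numpy as np
from scipy.optimize import least_squares
from scipy.spatial.transform import Rotation as Ro
Z=lambda a:Ro.from_euler('z',a).as_matrix(); Y=lambda a:Ro.from_euler('y',a).as_matrix()
C=Z(np.pi/2)
def fk(q,P,full=False):
    a,b,h,L,d,m=P  # d lateral offset at the shoulder, m lateral at wrist
    A=Z(q[0]); B=A@Y(q[1]); D=A@Y(q[1]+q[2]); E=D@Z(q[3]); F=E@Y(q[4]); R=F@Z(q[5])@C
    el=np.r_[0,0,h]+A@[0,d,0]+B@[0,0,a]; w=el+D@[0,0,b]; p=w+E@[0,m,0]+F@[0,0,L]
    return (p,R,el,w) if full else (p,R)
E
python3 - <<'E'
from h import *; from kin import *; import json
rep(); p,R,s=pose()
D=[([-.12099,.275878,1.50491,0,1.3607,-.121009],[.575028,0,.200136]),([.560131,.472544,1.666908,-.00008,1.002094,.942266],[.479,.3823,.0241]),
([-.32193,.368029,1.50368,.406074,1.407792,-.381],[.607529,.033114,.18022]),(s['qpos'],p)]
print(np.abs(fk(s['qpos'],(1,1,1,1,0,0))[1]-R).max())
for fixm in (0,1,2):
    def r(x):
        P=[*x[:4],x[4] if fixm!=1 else 0, 0 if fixm==0 else (x[4] if fixm==1 else x[5])]
        return np.concatenate([fk(q,P)[0]-t for q,t in D])
    o=least_squares(r,[.53,.436,.15,.37,.07,.0]); print(fixm,np.round(o.x,4),np.abs(o.fun).max())
snap('wrist'); 
o=masks('float_a','wrist',.027,np.array([.432,-.009]),.05)
f,sc=fit(FL,.027,(.432,-.009,1.288),o); print('float1',np.round(f,4),np.degrees(f[2]),sc,'togo',togo([f[0],f[1],-.028]))
E
```

```text
t 15.05 p [ 0.4274 -0.0023  0.18  ] xyaw 74.04 zaxis [ 0.002 -0.001 -1.   ] F [-0.37 -1.23  0.1 ] M [0.03 0.   0.01] w 0.0855 g 0.0
2.890482991846355e-16
0 [0.5964 0.4094 0.1028 0.3903 0.0699 0.    ] 0.007780159931902175
1 [0.5985 0.4066 0.1043 0.4014 0.0682 0.    ] 0.02087823789903115
2 [5.964e-01 4.094e-01 1.028e-01 3.903e-01 6.970e-02 3.000e-04] 0.007789245527640376
float1 [ 0.4236 -0.011   1.2795] 73.308192148966 0.9688454298156325 togo [-0.6   0.34 20.76]
```

>>> {"name": "servo_tool", "arguments": {
  "increments": [
    [-0.6,0,4.2,0,0,0,-1],
    [0,0,4.2,0,0,0,-1],
    [0,0,4.2,0,0,0,-1],
    [0,0,3,0,0,0,-1],
    [0,0,1.5,0,0,0,-1]
  ]
}}

```text
clock: 15.65
position: [0.4255, -0.0102, 0.0064]
ee_rot: [-0.001, 0.799, 0.601, -0.001]
contact_force: [0.4, 1.3, 1.0]
width: 0.0855
gripper_force: 0.0
```

>>> {"name": "servo_tool", "arguments": {
  "increments": [
    [0,0,1.2,0,0,0,-1],
    [0,0,1,0,0,0,-1],
    [0,0,0.8,0,0,0,-1],
    [0,0,0.4,0,0,0,-1],
    [0,0,0.2,0,0,0,-1]
  ]
}}

```text
clock: 16.15
position: [0.4269, -0.0109, -0.0275]
ee_rot: [0.0, 0.8, 0.6, 0.0]
contact_force: [-0.2, 0.2, -0.4]
width: 0.0854
gripper_force: 0.0
```

```bash
python3 - <<'E'
from h import *
rep(); im=snap('wrist'); sc=snap('scene')
u=proj('scene',np.array([.43,-.01,.03])); x0,y0=int(u[0])-45,int(u[1])-45
a=cv2.resize(im,(480,360)); b=cv2.resize(sc[y0:y0+90,x0:x0+80],(320,360),interpolation=cv2.INTER_CUBIC)
cv2.imwrite('pics/f1.png',np.hstack([a,b])[:,:,::-1])
E
```

```text
t 16.15 p [ 0.4269 -0.0109 -0.0275] xyaw 73.81 zaxis [ 0. -0. -1.] F [-0.16  0.22 -0.43] M [-0.03  0.03 -0.05] w 0.0854 g 0.0
```

View pics/f1.png

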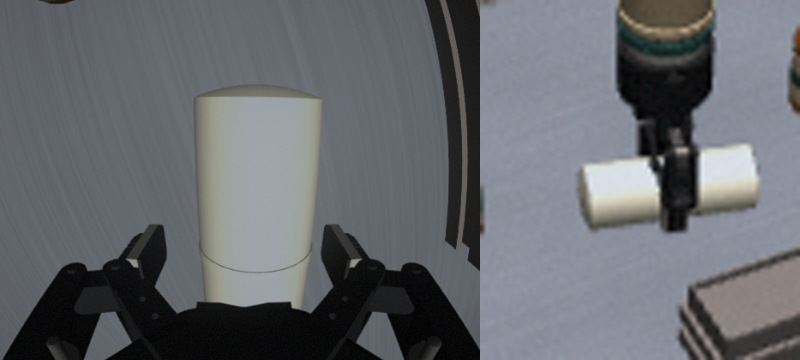

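The wrist view shows the float's mid seam at about (258,272), which works out to 5 mm along +x from the tool. I'll shift and take a firm grip.

>>> {"name": "servo_tool", "arguments": {
  "increments": [
    [0.4,0,0,0,0,0,-1],
    [0,0,0,0,0,0,0],
    [0,0,0,0,0,0,1],
    [0,0,0,0,0,0,1],
    [0,0,0,0,0,0,1]
  ],
  "squeeze": 40
}}

```text
clock: 16.75
position: [0.429, -0.0072, -0.0267]
ee_rot: [0.001, 0.8, 0.6, 0.001]
contact_force: [0.8, 0.3, 5.8]
width: 0.053
gripper_force: 41.3
```

```bash
python3 - <<'E'
from h import *
rep(); M=[];F=[]
for i in range(8):
    optics.get_image('wrist'); p,R,s=pose(); M.append(R.T@s['moment']);F.append(s['contact_force'])
print('before',np.round(np.mean(M,0),3),np.round(np.mean(F,0),2)); rep()
E
```

```text
t 16.75 p [ 0.429  -0.0072 -0.0267] xyaw 73.78 zaxis [ 0.002 -0.    -1.   ] F [0.76 0.33 5.79] M [ 0.07 -0.13 -0.11] w 0.053 g 41.3
before [-0.125  0.12   0.073] [0.9  0.62 5.8 ]
t 17.15 p [ 0.4289 -0.0072 -0.0267] xyaw 73.77 zaxis [ 0.002 -0.    -1.   ] F [1.12 0.04 6.1 ] M [ 0.11 -0.15 -0.11] w 0.0529 g 41.3
```

>>> {"name": "servo_tool", "arguments": {
  "increments": [
    [0,0,-1,0,0,0,1],
    [0,0,-3.5,0,0,0,1],
    [0,0,-4.5,0,0,0,1],
    [0,0,-4.5,0,0,0,1],
    [0,0,-2.5,0,0,0,1]
  ]
}}

```text
clock: 17.65
position: [0.4282, -0.0071, 0.1358]
ee_rot: [0.001, 0.8, 0.6, 0.001]
contact_force: [1.4, -0.8, -4.8]
width: 0.0531
gripper_force: 44.5
```

```bash
python3 - <<'E'
from h import *
optics.get_image('wrist');optics.get_image('wrist');optics.get_image('wrist');optics.get_image('wrist')
rep(); M=[];F=[]
for i in range(8):
    optics.get_image('wrist'); p,R,s=pose(); M.append(R.T@s['moment']);F.append(s['contact_force'])
print('lifted',np.round(np.mean(M,0),3),'sd',np.round(np.std(M,0),3),np.round(np.mean(F,0),2)); rep(); print(s['qpos'].tolist())
E
```

```text
t 17.85 p [ 0.4264 -0.0068  0.132 ] xyaw 73.8 zaxis [-0.002  0.    -1.   ] F [-0.51  0.88 -3.88] M [ 0.18  0.03 -0.01] w 0.0529 g 44.4
lifted [ 0.002  0.147 -0.005] sd [0.024 0.036 0.032] [-0.12 -0.09 -3.84]
t 18.25 p [ 0.4273 -0.007   0.1317] xyaw 73.8 zaxis [-0.002  0.    -1.   ] F [ 0.24 -0.71 -4.22] M [ 0.21 -0.02  0.01] w 0.0534 g 44.4
[-0.17944114425745927, 0.10826302524383008, 1.9063875201318785, -2.218949506055488e-05, 1.1288669301698957, 0.10331090841673332]
```

```bash
cat >> kin.py <<'E'
from rig import manip
DATA=[([-.12099,.275878,1.50491,0,1.3607,-.121009],[.575028,0,.200136]),([.560131,.472544,1.666908,-.00008,1.002094,.942266],[.479,.3823,.0241]),
([-.32193,.368029,1.50368,.406074,1.407792,-.381],[.607529,.033114,.18022]),([-.179441,.108263,1.906388,0,1.128867,.103311],[.4273,-.007,.1317])]
def fk2(q,P,full=False):
    a,b,h,L,d,e=P  # e: elbow offset perpendicular to forearm
    A=Z(q[0]); B=A@Y(q[1]); D=A@Y(q[1]+q[2]); E=D@Z(q[3]); F=E@Y(q[4]); R=F@Z(q[5])@C
    el=np.r_[0,0,h]+A@[0,d,0]+B@[0,0,a]; w=el+D@[e,0,b]; p=w+F@[0,0,L]
    return (p,R,el,w) if full else (p,R)
def fitP():
    o=least_squares(lambda x:np.concatenate([fk2(q,x)[0]-t for q,t in DATA]),[.596,.41,.1,.39,.07,0]); return o.x,np.abs(o.fun).max()
LO=np.array([-2.89,-.75,.22,-1.18,.11,-2.7]);HI=np.array([2.89,2.08,2.7,4.32,2.71,2.7])
def ik(p,R,q0,P):
    o=least_squares(lambda q:np.r_[(fk2(q,P)[0]-p)*5,(fk2(q,P)[1]-R).ravel()],np.clip(q0,LO+.02,HI-.02),bounds=(LO,HI)); return o.x,np.abs(o.fun).max()
OB=[(.72,.195,.033,.125),(.36,-.185,.03,.1),(.685,-.22,.033,.125),(.385,.18,.03,.1),(.775,.035,.045,.048),(.65,-.435,.0375,.088),(.42,-.68,.2,.15)]
def clear(q,P):
    p,R,el,w=fk2(q,P,True); best=(9,)
    for A,B,r in((el,w,.06),(w,p-.11*R[:,2],.05),(p-.11*R[:,2],p-.045*R[:,2],.05)):
        for t in np.linspace(0,1,15):
            X=A+(B-A)*t
            best=min(best,(X[2]-r-.0,'bench',0))
            for i,(x,y,ro,h) in enumerate(OB): best=min(best,(max(np.hypot(X[0]-x,X[1]-y)-ro-r,X[2]-r-h),i,t))
    return best
def orient(psi,th,flip):
    """tool z: heading psi, th deg from straight down; tool x in the same vertical plane, up (flip=1) or down (-1)"""
    a,t=np.radians(psi),np.radians(th); hd=np.array([np.cos(a),np.sin(a),0]); z=np.sin(t)*hd-np.cos(t)*np.r_[0,0,1]
    x=flip*(np.cos(t)*hd+np.sin(t)*np.r_[0,0,1]); return np.c_[x,np.cross(z,x),z]
E
python3 - <<'E'
from kin import *
P,e=fitP(); print(np.round(P,4),e)
G=np.array([.6095,.075,.150])
for flip in(1,-1):
  for th in(75,90):
    for psi in(30,45,60,75,90,110):
        R=orient(psi,th,flip); p=G+.054*R[:,2]
        b=None
        for q0 in([-.5,.4,1.6,1.2,1.4,-.4],[-.5,.4,1.6,1.2,1.4,2.3],[-.5,.4,1.6,1.2,1.4,-2.3],[-.8,.0,2.2,2.2,1.4,.5]):
            q,er=ik(p,R,q0,P)
            if er<.01 and (b is None or clear(q,P)[0]>clear(b,P)[0]): b=q
        if b is not None: 
            pp,_,el,w=fk2(b,P,True); c=clear(b,P); print(flip,th,psi,np.round(b,2),'w',np.round(w,2),'clr',round(c[0],3),c[1])
E
```

```text
[0.6295 0.4211 0.1369 0.3957 0.0694 0.0603] 2.0398773195833345e-05
1 75 30 [-0.48  0.58  2.46  2.11  1.25 -1.48] w [ 0.32 -0.09  0.24] clr 0.067 1
1 75 45 [-0.57  0.59  2.29  1.71  1.26 -1.3 ] w [ 0.38 -0.16  0.24] clr 0.062 1
1 75 60 [-0.58  0.63  2.09  1.41  1.36 -1.14] w [ 0.44 -0.21  0.24] clr 0.066 1
1 75 75 [-0.56  0.68  1.89  1.19  1.5  -1.03] w [ 0.52 -0.24  0.24] clr 0.066 2
1 75 90 [-0.5   0.75  1.68  1.02  1.68 -0.96] w [ 0.61 -0.26  0.24] clr 0.032 2
1 75 110 [-0.41  0.85  1.42  0.85  1.92 -0.93] w [ 0.72 -0.24  0.24] clr 0.032 2
1 90 30 [-0.51  0.87  2.52  2.1   1.69 -1.78] w [ 0.31 -0.1   0.15] clr 0.011 1
1 90 45 [-0.6   0.81  2.33  1.76  1.57 -1.56] w [ 0.37 -0.17  0.15] clr -0.01 1
1 90 60 [-0.61  0.8   2.12  1.49  1.59 -1.35] w [ 0.44 -0.22  0.15] clr -0.004 1
1 90 75 [-0.58  0.83  1.9   1.28  1.69 -1.18] w [ 0.52 -0.26  0.15] clr 0.066 2
1 90 90 [-0.52  0.88  1.69  1.12  1.84 -1.06] w [ 0.61 -0.27  0.15] clr -0.007 2
1 90 110 [-0.42  0.96  1.42  0.96  2.07 -0.97] w [ 0.73 -0.25  0.15] clr -0.035 2
-1 75 30 [-0.48  0.58  2.46  2.11  1.25  1.66] w [ 0.32 -0.09  0.24]
[... 208 characters left out ...]
  1.5   2.12] w [ 0.52 -0.24  0.24] clr 0.066 2
-1 75 90 [-0.5   0.75  1.68  1.02  1.68  2.18] w [ 0.61 -0.26  0.24] clr 0.032 2
-1 75 110 [-0.41  0.85  1.42  0.85  1.92  2.21] w [ 0.72 -0.24  0.24] clr 0.032 2
-1 90 30 [-0.51  0.87  2.52  2.1   1.69  1.36] w [ 0.31 -0.1   0.15] clr 0.011 1
-1 90 45 [-0.6   0.81  2.33  1.76  1.57  1.58] w [ 0.37 -0.17  0.15] clr -0.01 1
-1 90 60 [-0.61  0.8   2.12  1.49  1.59  1.79] w [ 0.44 -0.22  0.15] clr -0.004 1
-1 90 75 [-0.58  0.83  1.9   1.28  1.69  1.96] w [ 0.52 -0.26  0.15] clr 0.066 2
-1 90 90 [-0.52  0.88  1.69  1.12  1.84  2.08] w [ 0.61 -0.27  0.15] clr -0.007 2
-1 90 110 [-0.42  0.96  1.42  0.96  2.07  2.17] w [ 0.73 -0.25  0.15] clr -0.035 2
```

```bash
cat > plan.py <<'E'
from h import *; from kin import *
def plan(c1,R1,N,off,q=None,show=True):
    """float centre (off in tool frame) straight from now to c1, tool from now to R1; rounded rows [shift cm, rotvec deg]"""
    P,_=fitP(); p,R,s=pose(); q=s['qpos'] if q is None else q; c0=p+R@off
    rv=Ro.from_matrix(R.T@R1).as_rotvec()
    pc,Rc=p.copy(),R.copy(); rows=[]; worst=(9,); vm=0
    for i in range(1,N+1):
        k=i/N; Rt=R@Ro.from_rotvec(rv*k).as_matrix(); pt=c0+(c1-c0)*k-Rt@off
        sh=np.round(Rc.T@(pt-pc)*100,2); tr=np.round(np.degrees(Ro.from_matrix(Rc.T@Rt).as_rotvec()),1)
        rows.append([*map(float,sh),*map(float,tr)]); pc=pc+Rc@sh/100; Rc=Rc@Ro.from_rotvec(np.radians(tr)).as_matrix()
        qn,er=ik(pc,Rc,q,P); vm=max(vm,np.abs(qn-q).max()/.1); q=qn; c=clear(q,P); worst=min(worst,c)
        if er>.01: print('ik fail',i,er)
    for r in rows: print(r)
    print('max joint speed',vm,'clearance',worst,'q',np.round(q,2),'err mm',np.round((pc+Rc@off-c1)*1000,1))
E
python3 - <<'E'
from plan import *
off=np.array([0,0,-.054])
plan(np.array([.6095,.0777,.165]),orient(74,90,1),15,off)
E
```

```text
[1.45, 1.01, 0.11, 0.0, 6.0, -0.0]
[1.42, 1.01, 0.19, 0.0, 6.0, -0.0]
[1.4, 1.0, 0.29, 0.0, 6.0, -0.0]
[1.36, 1.01, 0.37, 0.0, 6.0, -0.1]
[1.31, 1.01, 0.46, 0.0, 6.0, 0.0]
[1.26, 1.01, 0.52, 0.0, 6.0, 0.0]
[1.2, 1.01, 0.6, 0.0, 6.0, -0.0]
[1.12, 1.01, 0.66, 0.0, 6.0, -0.0]
[1.05, 1.01, 0.72, 0.0, 6.0, -0.0]
[0.97, 1.01, 0.76, 0.1, 6.0, -0.0]
[0.89, 1.01, 0.8, -0.0, 6.0, -0.1]
[0.8, 1.01, 0.83, -0.0, 6.0, 0.0]
[0.7, 1.02, 0.84, -0.0, 6.0, 0.0]
[0.61, 1.01, 0.86, -0.0, 6.0, -0.0]
[0.52, 1.01, 0.86, -0.0, 6.0, -0.0]
max joint speed 1.1647993150655034 clearance (np.float64(0.06352000698685975), 1, np.float64(0.8571428571428571)) q [-0.57  0.8   1.92  1.3   1.69 -1.17] err mm [ 0.  0. -0.]
```

>>> {"name": "servo_tool", "arguments": {
  "increments": [
    [1.45,1,0.1,0,6,0,1],
    [1.42,1,0.2,0,6,0,1],
    [1.4,1,0.3,0,6,0,1],
    [1.36,1,0.37,0,6,0,1],
    [1.3,1,0.46,0,6,0,1]
  ],
  "squeeze": 60
}}

```text
clock: 18.75
position: [0.4963, 0.0467, 0.1329]
ee_rot: [-0.156, 0.772, 0.58, 0.208]
contact_force: [-0.8, 1.4, -3.8]
width: 0.052
gripper_force: 65.9
```

>>> {"name": "servo_tool", "arguments": {
  "increments": [
    [1.26,1,0.52,0,6,0,1],
    [1.2,1,0.6,0,6,0,1],
    [1.12,1,0.66,0,6,0,1],
    [1.05,1,0.72,0,6,0,1],
    [0.97,1,0.76,0,6,0,1]
  ]
}}

```text
clock: 19.25
position: [0.5623, 0.0932, 0.1448]
ee_rot: [-0.3, 0.692, 0.52, 0.4]
contact_force: [-0.7, -0.5, -4.3]
width: 0.0529
gripper_force: 66.0
```

>>> {"name": "servo_tool", "arguments": {
  "increments": [
    [0.89,1,0.8,0,6,0,1],
    [0.8,1,0.83,0,6,0,1],
    [0.7,1,0.84,0,6,0,1],
    [0.6,1,0.86,0,6,0,1],
    [0.52,1,0.86,0,6,0,1]
  ]
}}

```text
clock: 19.75
position: [0.6249, 0.1286, 0.1638]
ee_rot: [-0.424, 0.566, 0.425, 0.566]
contact_force: [0.7, 0.8, -3.7]
width: 0.0526
gripper_force: 66.2
```

```bash
python3 - <<'E'
from h import *
ims=[]
for n in['scene','side']:
    im=snap(n); u=proj(n,np.array([.6,.04,.12])); x0,y0=int(u[0])-60,int(u[1])-60
    ims.append(cv2.resize(im[y0:y0+110,x0:x0+110],(400,400),interpolation=cv2.INTER_CUBIC))
cv2.imwrite('pics/p1.png',np.hstack(ims)[:,:,::-1]); rep(); p,R,s=pose(); print('float c',p-.054*R[:,2],R.round(3).tolist())
E
```

```text
t 19.85 p [0.6248 0.1294 0.1601] xyaw 12.51 zaxis [ 0.279  0.96  -0.003] F [-0.92  0.56 -3.35] M [-1.06  0.32  0.03] w 0.0527 g 66.0
float c [0.60975303 0.07752138 0.1602975 ] [[0.006, 0.96, 0.279], [0.001, -0.279, 0.96], [1.0, -0.006, -0.003]]
```

View pics/p1.png

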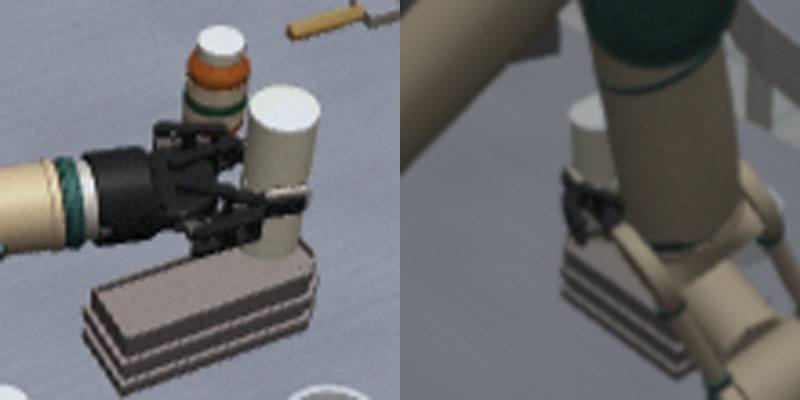

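Float 1 is upright over the +x end, heavy end down, and the tray is nested. I'll lower it, watching the force.

>>> {"name": "servo_tool", "arguments": {
  "increments": [
    [-0.6,0,0,0,0,0,1],
    [-0.6,0,0,0,0,0,1],
    [-0.4,0,0,0,0,0,1],
    [-0.2,0,0,0,0,0,1],
    [0,0,0,0,0,0,1]
  ]
}}

```text
clock: 20.35
position: [0.6236, 0.1294, 0.1482]
ee_rot: [-0.424, 0.565, 0.425, 0.565]
contact_force: [0.0, 0.1, -3.9]
width: 0.0526
gripper_force: 66.0
```

>>> {"name": "servo_tool", "arguments": {
  "increments": [
    [-0.2,0,0,0,0,0,1],
    [-0.1,0,0,0,0,0,1],
    [0,0,0,0,0,0,1],
    [0,0,0,0,0,0,1],
    [0,0,0,0,0,0,1]
  ]
}}

```text
clock: 20.85
position: [0.6237, 0.1295, 0.1449]
ee_rot: [-0.425, 0.565, 0.425, 0.566]
contact_force: [0.4, -0.1, -3.9]
width: 0.0527
gripper_force: 66.0
```

>>> {"name": "servo_tool", "arguments": {
  "increments": [
    [-0.3,0,0,0,0,0,1],
    [-0.2,0,0,0,0,0,1],
    [-0.1,0,0,0,0,0,1],
    [0,0,0,0,0,0,1],
    [0,0,0,0,0,0,1]
  ]
}}

```text
clock: 21.35
position: [0.6236, 0.1295, 0.1388]
ee_rot: [-0.425, 0.565, 0.425, 0.566]
contact_force: [-0.2, 0.1, -4.8]
width: 0.0528
gripper_force: 66.0
```

>>> {"name": "servo_tool", "arguments": {
  "increments": [
    [-0.2,0,0,0,0,0,1],
    [-0.1,0,0,0,0,0,1],
    [0,0,0,0,0,0,1],
    [0,0,0,0,0,0,1],
    [0,0,0,0,0,0,1]
  ]
}}

```text
clock: 21.85
position: [0.6237, 0.1295, 0.1359]
ee_rot: [-0.425, 0.565, 0.425, 0.566]
contact_force: [0.5, 0.4, -4.9]
width: 0.0524
gripper_force: 66.0
```

>>> {"name": "servo_tool", "arguments": {
  "increments": [
    [-0.1,0,0,0,0,0,1],
    [-0.1,0,0,0,0,0,1],
    [0,0,0,0,0,0,1],
    [0,0,0,0,0,0,1],
    [0,0,0,0,0,0,1]
  ]
}}

```text
clock: 22.35
position: [0.6236, 0.1295, 0.1353]
ee_rot: [-0.425, 0.565, 0.424, 0.566]
contact_force: [-1.0, 0.5, 4.5]
width: 0.0523
gripper_force: 66.0
```

Contact at 0.1353. Now I'll release and back off along −z of the tool.

>>> {"name": "servo_tool", "arguments": {
  "increments": [
    [0,0,0,0,0,0,0.2],
    [0,0,0,0,0,0,-0.2],
    [0,0,0,0,0,0,-0.6],
    [0,0,0,0,0,0,-1],
    [0,0,0,0,0,0,-1]
  ]
}}

```text
clock: 22.85
position: [0.6236, 0.1296, 0.1332]
ee_rot: [-0.424, 0.566, 0.425, 0.565]
contact_force: [-0.4, -0.4, -0.3]
width: 0.0854
gripper_force: 0.0
```

>>> {"name": "servo_tool", "arguments": {
  "increments": [
    [0,0,-1,0,0,0,-1],
    [0,0,-2,0,0,0,-1],
    [0,0,-2.5,0,0,0,-1],
    [0,0,-2.5,0,0,0,-1],
    [0,0,-1,0,0,0,-1]
  ]
}}

```text
clock: 23.35
position: [0.5988, 0.0405, 0.1335]
ee_rot: [-0.423, 0.566, 0.424, 0.566]
contact_force: [0.2, 0.0, 1.4]
width: 0.0858
gripper_force: 0.0
```

```bash
python3 - <<'E'
from plan import *
rep(); snap('scene'); snap('wrist'); snap('side')
for n in ['scene','side','wrist']:
    for d in finder.silhouettes('float_a',n): print(n,round(d['p'],2),np.round(d['box']))
print('expect scene',proj('scene',np.array([.6095,.0777,.135])),'side',proj('side',np.array([.6095,.0777,.135])),'wrist',proj('wrist',np.array([.6095,.0777,.135])))
# to float 2: yaw -0.47 (=-27 deg): tool x along +-axis, down
p,R,s=pose(); P,_=fitP()
for yaw in(-27,153):
    a=np.radians(yaw); Rd=np.c_[[np.cos(a),np.sin(a),0],[np.sin(a),-np.cos(a),0],[0,0,-1]]
    for q0 in([-.6,.4,1.6,0,1.1,0],[-.6,.4,1.6,0,1.1,2],[-.6,.4,1.6,0,1.1,-2]):
        q,er=ik(np.array([.577,-.316,.17]),Rd,q0,P)
        if er<.01: print(yaw,np.round(q,2))
E
```

```text
t 23.35 p [0.5988 0.0405 0.1335] xyaw 120.87 zaxis [ 0.281  0.96  -0.001] F [0.22 0.04 1.39] M [-0.46  0.13 -0.04] w 0.0858 g 0.0
scene 0.94 [214. 239.  23.  49.]
scene 0.89 [ 96. 281.  27.  53.]
scene 0.66 [316. 281.  19.  52.]
scene 0.65 [340. 174.  23.  46.]
scene 0.56 [322. 142.  20.  32.]
scene 0.47 [391. 204.  27.  45.]
scene 0.15 [320. 203.  62.  38.]
side 0.85 [339. 244.  29.  24.]
side 0.6 [335. 183.  38.  17.]
side 0.55 [425. 305.  35.  21.]
wrist 0.78 [284. 217.  88. 213.]
wrist 0.53 [556. 387.   9.  39.]
expect scene [337.6913594  174.92178493] side [253.9192264  163.94320176] wrist [286.47997748 222.92177629]
-27 [-0.61  0.42  1.36  0.    1.36  1.44]
-27 [-0.61  0.42  1.36  0.    1.36  1.44]
153 [-0.61  0.42  1.36  0.    1.36 -1.71]
153 [-0.61  0.42  1.36  0.    1.36 -1.71]
```

```bash
python3 - <<'E'
from plan import *
a=np.radians(-27); Rd=np.c_[[np.cos(a),np.sin(a),0],[np.sin(a),-np.cos(a),0],[0,0,-1]]
p,R,s=pose(); print(np.degrees(np.linalg.norm(Ro.from_matrix(R.T@Rd).as_rotvec())))
plan(np.array([.577,-.316,.18]),Rd,15,np.zeros(3))
E
```

```text
126.44027407513673
[0.31, 0.53, -2.35, -5.1, -4.3, 5.1]
[0.19, 0.72, -2.3, -5.2, -4.2, 5.2]
[0.09, 0.91, -2.25, -5.1, -4.3, 5.1]
[0.02, 1.1, -2.16, -5.2, -4.2, 5.2]
[-0.02, 1.29, -2.05, -5.1, -4.3, 5.1]
[-0.06, 1.48, -1.92, -5.2, -4.2, 5.2]
[-0.04, 1.64, -1.78, -5.1, -4.3, 5.1]
[-0.02, 1.8, -1.63, -5.2, -4.2, 5.2]
[0.04, 1.94, -1.45, -5.1, -4.3, 5.1]
[0.11, 2.06, -1.28, -5.2, -4.2, 5.2]
[0.22, 2.15, -1.1, -5.1, -4.3, 5.1]
[0.33, 2.21, -0.93, -5.2, -4.2, 5.2]
[0.48, 2.26, -0.75, -5.1, -4.3, 5.1]
[0.62, 2.26, -0.59, -5.2, -4.2, 5.1]
[0.79, 2.25, -0.44, -5.1, -4.3, 5.2]
max joint speed 2.246667186219279 clearance (np.float64(0.03649753254786714), 2, np.float64(1.0)) q [-0.61  0.41  1.35  0.    1.38  1.44] err mm [-0.  0. -0.]
```

>>> {"name": "servo_tool", "arguments": {
  "increments": [
    [1,0,-2,0,0,0,-1],
    [2,0,-2,0,0,0,-1],
    [2.5,0,-2,0,0,0,-1],
    [2.5,0,-2,0,0,0,-1],
    [2,0,-1,0,0,0,-1]
  ]
}}

```text
clock: 24.15
position: [0.5733, -0.0435, 0.2352]
ee_rot: [-0.424, 0.565, 0.425, 0.565]
contact_force: [-0.4, -0.5, -0.1]
width: 0.0857
gripper_force: 0.0
```

```bash
python3 - <<'E'
from plan import *
a=np.radians(-27); Rd=np.c_[[np.cos(a),np.sin(a),0],[np.sin(a),-np.cos(a),0],[0,0,-1]]
rep(); plan(np.array([.577,-.316,.19]),Rd,20,np.zeros(3))
E
```

```text
t 24.15 p [ 0.5733 -0.0435  0.2352] xyaw 161.82 zaxis [ 0.278  0.96  -0.   ] F [-0.42 -0.46 -0.14] M [-0.45  0.19 -0.03] w 0.0857 g 0.0
[-0.23, 0.4, -1.3, -3.9, -3.2, 3.9]
[-0.26, 0.5, -1.26, -3.8, -3.2, 3.8]
[-0.3, 0.6, -1.21, -3.9, -3.2, 3.9]
[-0.32, 0.7, -1.14, -3.8, -3.2, 3.8]
[-0.34, 0.8, -1.08, -3.9, -3.2, 3.9]
[-0.33, 0.9, -1.0, -3.8, -3.2, 3.9]
[-0.32, 0.97, -0.92, -3.9, -3.1, 3.8]
[-0.31, 1.06, -0.83, -3.9, -3.2, 3.9]
[-0.27, 1.14, -0.75, -3.8, -3.2, 3.9]
[-0.23, 1.19, -0.65, -3.9, -3.2, 3.8]
[-0.19, 1.25, -0.56, -3.8, -3.2, 3.9]
[-0.12, 1.3, -0.46, -3.9, -3.2, 3.8]
[-0.07, 1.33, -0.37, -3.9, -3.2, 3.9]
[0.01, 1.35, -0.27, -3.8, -3.2, 3.9]
[0.09, 1.37, -0.19, -3.9, -3.2, 3.8]
[0.17, 1.36, -0.1, -3.8, -3.2, 3.9]
[0.27, 1.36, -0.03, -3.9, -3.2, 3.8]
[0.35, 1.33, 0.05, -3.8, -3.2, 3.9]
[0.44, 1.31, 0.12, -3.9, -3.2, 3.9]
[0.55, 1.25, 0.17, -3.9, -3.1, 3.8]
max joint speed 1.5430689978900303 clearance (np.float64(0.04583770650437227), 6, np.float64(1.0)) q [-0.61  0.41  1.33 -0.    1.4   1.44] err mm [0. 0. 0.]
```

>>> {"name": "servo_tool", "arguments": {
  "increments": [
    [-0.23,0.4,-1.3,-3.85,-3.2,3.85,-1],
    [-0.26,0.5,-1.26,-3.85,-3.2,3.85,-1],
    [-0.3,0.6,-1.21,-3.85,-3.2,3.85,-1],
    [-0.32,0.7,-1.14,-3.85,-3.2,3.85,-1],
    [-0.34,0.8,-1.08,-3.85,-3.2,3.85,-1]
  ]
}}

```text
clock: 24.65
position: [0.574, -0.1107, 0.2224]
ee_rot: [-0.35, 0.764, 0.278, 0.465]
contact_force: [-0.4, 0.7, 0.6]
width: 0.0854
gripper_force: 0.0
```

>>> {"name": "servo_tool", "arguments": {
  "increments": [
    [-0.33,0.9,-1,-3.85,-3.2,3.85,-1],
    [-0.32,0.97,-0.92,-3.85,-3.2,3.85,-1],
    [-0.31,1.06,-0.83,-3.85,-3.2,3.85,-1],
    [-0.27,1.14,-0.75,-3.85,-3.2,3.85,-1],
    [-0.23,1.19,-0.65,-3.85,-3.2,3.85,-1]
  ]
}}

```text
clock: 25.15
position: [0.5748, -0.1785, 0.2113]
ee_rot: [-0.249, 0.904, 0.112, 0.33]
contact_force: [0.0, 0.0, -0.6]
width: 0.0857
gripper_force: 0.0
```

>>> {"name": "servo_tool", "arguments": {
  "increments": [
    [-0.19,1.25,-0.56,-3.85,-3.2,3.85,-1],
    [-0.12,1.3,-0.46,-3.85,-3.2,3.85,-1],
    [-0.07,1.33,-0.37,-3.85,-3.2,3.85,-1],
    [0,1.35,-0.27,-3.85,-3.2,3.85,-1],
    [0.09,1.37,-0.19,-3.85,-3.2,3.85,-1]
  ]
}}

```text
clock: 25.65
position: [0.5758, -0.2463, 0.2002]
ee_rot: [-0.129, 0.975, -0.062, 0.171]
contact_force: [-0.8, 0.1, -0.3]
width: 0.0849
gripper_force: 0.0
```

>>> {"name": "servo_tool", "arguments": {
  "increments": [
    [0.17,1.36,-0.1,-3.85,-3.2,3.85,-1],
    [0.27,1.36,0,-3.85,-3.2,3.85,-1],
    [0.35,1.33,0.05,-3.85,-3.2,3.85,-1],
    [0.44,1.31,0.12,-3.85,-3.2,3.85,-1],
    [0.55,1.25,0.17,-3.85,-3.2,3.85,-1]
  ]
}}

```text
clock: 26.15
position: [0.5775, -0.3142, 0.1888]
ee_rot: [0.001, 0.973, -0.232, -0.002]
contact_force: [0.7, -0.7, -0.7]
width: 0.0856
gripper_force: 0.0
```

```bash
python3 - <<'E'
from h import *
for i in range(3): im=snap('wrist')
rep(); c=optics.get_calibration('wrist'); p,R,s=pose()
for d in finder.silhouettes('float_a','wrist'):
    print(round(d['p'],2),np.round(d['box']),at('wrist',d['box'][:2],.03))
o=masks('float_a','wrist',.027,np.array([.577,-.316]),.06)
f,sc=fit(FL,.027,(.577,-.316,-.47),o); print('float2',np.round(f,4),np.degrees(f[2]),sc,'togo',togo([f[0],f[1],-.027]), 'prior', togo([.577,-.317,-.027]))
# seam: dark line across the float: sample along its axis at the top (z=.054)
ax=np.array([np.cos(f[2]),np.sin(f[2]),0]); g=cv2.cvtColor(im,cv2.COLOR_RGB2GRAY).astype(float)
pr=[]
for t in np.arange(-.03,.0301,.001):
    v=[]
    for y in(-.006,0,.006):
        u=proj('wrist',np.array([f[0],f[1],.053])+ax*t+y*np.array([-ax[1],ax[0],0]),c)
        v.append(cv2.getRectSubPix(g.astype(np.float32),(1,1),tuple(map(float,u)))[0,0])
    pr.append(np.mean(v))
print(np.round(pr).astype(int).tolist())
E
```

```text
t 26.3 p [ 0.5784 -0.3136  0.1873] xyaw -26.51 zaxis [-0.002  0.002 -1.   ] F [-0.71 -0.04 -0.62] M [ 0.05  0.07 -0.03] w 0.0855 g 0.0
0.94 [530.  82.  47. 120.] [ 0.56431912 -0.64443588  0.03      ]
0.83 [ 22. 318.  42.  69.] [0.57679917 0.1858741  0.03      ]
0.79 [288. 183.  56. 141.] [ 0.57667129 -0.31732466  0.03      ]
0.77 [ 54.  71.  48. 122.] [ 0.83052328 -0.13127082  0.03      ]
float2 [ 0.5762 -0.3157 -0.4859] -27.83944395484879 0.9655025138483829 togo [ 0.04  0.19 21.5 ] prior [ 0.18  0.27 21.5 ]
[184, 183, 183, 184, 184, 183, 183, 183, 184, 184, 184, 184, 184, 184, 183, 184, 184, 183, 184, 184, 184, 184, 184, 184, 184, 183, 184, 184, 184, 184, 183, 183, 183, 180, 181, 183, 184, 184, 183, 184, 183, 183, 184, 184, 184, 183, 184, 183, 184, 183, 183, 183, 184, 184, 184, 184, 183, 184, 183, 183, 184]
```

The seam is found 3.5 mm along +x. Going down on float 2.

>>> {"name": "servo_tool", "arguments": {
  "increments": [
    [0.4,0.2,4.2,0,0,1.3,-1],
    [0,0,4.2,0,0,0,-1],
    [0,0,4.2,0,0,0,-1],
    [0,0,3.2,0,0,0,-1],
    [0,0,1.8,0,0,0,-1]
  ]
}}

```text
clock: 26.9
position: [0.5769, -0.3177, 0.0098]
ee_rot: [-0.001, 0.97, -0.243, -0.003]
contact_force: [0.6, 0.6, 0.9]
width: 0.0853
gripper_force: 0.0
```

>>> {"name": "servo_tool", "arguments": {
  "increments": [
    [0,0,1.4,0,0,0,-1],
    [0,0,1.1,0,0,0,-1],
    [0,0,0.8,0,0,0,-1],
    [0,0,0.4,0,0,0,-1],
    [0,0,0.1,0,0,0,-1]
  ]
}}

```text
clock: 27.4
position: [0.5803, -0.3196, -0.0252]
ee_rot: [0.0, 0.97, -0.242, 0.0]
contact_force: [0.1, 0.5, 0.2]
width: 0.0853
gripper_force: 0.0
```

>>> {"name": "servo_tool", "arguments": {
  "increments": [
    [0,0,0,0,0,0,-0.5],
    [0,0,0,0,0,0,0],
    [0,0,0,0,0,0,1],
    [0,0,0,0,0,0,1],
    [0,0,0,0,0,0,1]
  ],
  "squeeze": 50
}}

```text
clock: 27.9
position: [0.581, -0.3195, -0.0243]
ee_rot: [0.0, 0.97, -0.243, 0.001]
contact_force: [-1.0, 2.1, 6.3]
width: 0.0527
gripper_force: 52.8
```

>>> {"name": "servo_tool", "arguments": {
  "increments": [
    [0,0,-1,0,0,0,1],
    [0,0,-4,0,0,0,1],
    [0,0,-4.5,0,0,0,1],
    [0,0,-4.5,0,0,0,1],
    [0,0,-3,0,0,0,1]
  ]
}}

```text
clock: 28.4
position: [0.5806, -0.32, 0.1477]
ee_rot: [0.001, 0.97, -0.242, 0.001]
contact_force: [0.3, -0.3, -3.1]
width: 0.0525
gripper_force: 54.2
```

```bash
python3 - <<'E'
from plan import *
for i in range(4): optics.get_image('wrist')
M=[];F=[]
for i in range(8):
    optics.get_image('wrist'); p,R,s=pose(); M.append(R.T@s['moment']);F.append(s['contact_force'])
M=np.mean(M,0);F=np.mean(F,0);print(np.round(M,3),np.round(F,2)); rep()
flip=1 if M[1]>0 else -1
print('heavy tool x',-M[1]/3.84,'flip',flip)
c=p+R@[0,0,-.053]; 
R1=orient(74,90,flip); print(np.degrees(np.linalg.norm(Ro.from_matrix(R.T@R1).as_rotvec())))
plan(np.array([.606,-.0223,.165]),R1,20,np.array([0,0,-.052]))
E
```

```text
[ 0.002 -0.067 -0.015] [-0.38  0.41 -4.03]
t 29.0 p [ 0.5799 -0.3191  0.1434] xyaw -28.07 zaxis [-0.002  0.001 -1.   ] F [-0.13  0.05 -4.04] M [0.04 0.11 0.03] w 0.0526 g 54.4
heavy tool x 0.017426991543552556 flip -1
113.21486484610128
[-0.91, -1.65, 0.13, 3.0, -3.7, 3.0]
[-0.97, -1.61, 0.25, 3.0, -3.7, 3.0]
[-1.02, -1.56, 0.36, 3.1, -3.8, 3.0]
[-1.06, -1.5, 0.47, 3.0, -3.7, 3.0]
[-1.08, -1.43, 0.58, 3.0, -3.7, 3.1]
[-1.1, -1.36, 0.69, 3.0, -3.7, 3.0]
[-1.11, -1.28, 0.79, 3.0, -3.8, 3.0]
[-1.09, -1.19, 0.89, 3.1, -3.7, 3.0]
[-1.09, -1.09, 0.99, 3.0, -3.7, 3.0]
[-1.05, -1.01, 1.07, 3.0, -3.7, 3.0]
[-1.01, -0.91, 1.16, 3.0, -3.8, 3.0]
[-0.97, -0.81, 1.23, 3.0, -3.7, 3.0]
[-0.91, -0.71, 1.3, 3.1, -3.7, 3.0]
[-0.84, -0.61, 1.35, 3.0, -3.7, 3.1]
[-0.76, -0.51, 1.4, 3.0, -3.7, 3.0]
[-0.69, -0.42, 1.43, 3.0, -3.8, 3.0]
[-0.59, -0.32, 1.45, 3.0, -3.7, 3.0]
[-0.49, -0.24, 1.47, 3.0, -3.7, 3.0]
[-0.39, -0.15, 1.48, 3.1, -3.7, 3.0]
[-0.29, -0.07, 1.46, 3.0, -3.8, 3.0]
max joint speed 0.8032762582105857 clearance (np.float64(0.012654774508465222), 2, np.float64(0.8571428571428571)) q [-0.72  0.83  1.8   1.18  1.78  2.04] err mm [ 0.   0.  -0.1]
```

```bash
python3 - <<'E'
from plan import *
import io,contextlib
M=[]
for i in range(16):
    optics.get_image('wrist'); p,R,s=pose(); M.append(R.T@s['moment'])
print(np.round(np.mean(M,0),3),np.round(np.std(M,0)/4,3)); rep()
for psi in(50,58,66):
    f=io.StringIO()
    with contextlib.redirect_stdout(f): plan(np.array([.606,-.0173,.175]),orient(psi,90,-1),20,np.array([0,0,-.052]))
    print(psi,f.getvalue().splitlines()[-1])
    if psi==58: out=f.getvalue()
print(out)
E
```

```text
[-0.013 -0.072 -0.003] [0.008 0.006 0.008]
t 29.8 p [ 0.5802 -0.3194  0.1446] xyaw -28.07 zaxis [-0.001 -0.    -1.   ] F [ 0.42  0.01 -3.78] M [-0.02  0.08  0.04] w 0.0526 g 54.4
50 max joint speed 0.9562492563279434 clearance (np.float64(0.012946081039842669), 2, np.float64(0.9285714285714285)) q [-0.78  0.75  2.15  1.5   1.59  1.81] err mm [-0.  0. -0.]
58 max joint speed 0.8388945956785565 clearance (np.float64(0.013134334803692069), 2, np.float64(0.9285714285714285)) q [-0.76  0.76  2.04  1.38  1.64  1.91] err mm [-0.1 -0.  -0. ]
66 max joint speed 0.7905114695359394 clearance (np.float64(0.01321131294790849), 2, np.float64(0.9285714285714285)) q [-0.74  0.79  1.92  1.28  1.7   1.99] err mm [ 0. -0. -0.]
[-0.89, -1.73, 0.09, 3.6, -3.4, 3.6]
[-0.97, -1.68, 0.21, 3.6, -3.3, 3.6]
[-1.03, -1.62, 0.34, 3.6, -3.4, 3.6]
[-1.09, -1.54, 0.45, 3.6, -3.4, 3.6]
[-1.13, -1.46, 0.58, 3.7, -3.3, 3.6]
[-1.15, -1.36, 0.7, 3.6, -3.4, 3.6]
[-1.18, -1.25, 0.81, 3.6, -3.4, 3.7]
[-1.17, -1.15, 0.92, 3.6, -3.3, 3.6]
[-1.17, -1.03, 1.02, 3.6, -3.4, 3.6]
[-1.14, -0.9, 1.1, 3.6, -3.4, 3.6]
[-1.11, -0.78, 1.19, 3.6, -3.4, 3.6]
[-1.05, -0.66, 1.26, 3.6, -3.3, 3.6]
[-1.0, -0.52, 1.32, 3.6, -3.4, 3.6]
[-0.92, -0.4, 1.36, 3.6, -3.4, 3.6]
[-0.84, -0.27, 1.4, 3.6, -3.3, 3.6]
[-0.75, -0.16, 1.42, 3.7, -3.4, 3.6]
[-0.65, -0.03, 1.42, 3.6, -3.4, 3.6]
[-0.54, 0.08, 1.43, 3.6, -3.3, 3.6]
[-0.42, 0.17, 1.4, 3.6, -3.4, 3.6]
[-0.31, 0.28, 1.37, 3.6, -3.4, 3.7]
max joint speed 0.8388945956785565 clearance (np.float64(0.013134334803692069), 2, np.float64(0.9285714285714285)) q [-0.76  0.76  2.04  1.38  1.64  1.91] err mm [-0.1 -0.  -0. ]
```

>>> {"name": "servo_tool", "arguments": {
  "increments": [
    [0,0,-1,0,0,0,1],
    [0,0,-2,0,0,0,1],
    [0,0,-2,0,0,0,1],
    [0,0,-2,0,0,0,1],
    [0,0,-1,0,0,0,1]
  ],
  "squeeze": 60
}}

```text
clock: 30.3
position: [0.5813, -0.32, 0.2276]
ee_rot: [0.001, 0.97, -0.242, 0.002]
contact_force: [0.9, -0.4, -4.4]
width: 0.0526
gripper_force: 64.5
```

```bash
python3 - <<'E'
from plan import *
rep(); plan(np.array([.606,-.0173,.185]),orient(62,90,-1),20,np.array([0,0,-.052]))
E
```

```text
t 30.3 p [ 0.5813 -0.32    0.2276] xyaw -28.06 zaxis [ 0.003 -0.003 -1.   ] F [ 0.88 -0.37 -4.38] M [0.07 0.08 0.01] w 0.0526 g 64.5
[-0.91, -1.72, 0.45, 3.5, -3.5, 3.5]
[-0.96, -1.64, 0.57, 3.4, -3.5, 3.4]
[-1.0, -1.57, 0.69, 3.5, -3.4, 3.5]
[-1.02, -1.48, 0.81, 3.4, -3.5, 3.5]
[-1.04, -1.38, 0.91, 3.5, -3.5, 3.4]
[-1.04, -1.28, 1.02, 3.5, -3.5, 3.5]
[-1.02, -1.16, 1.12, 3.4, -3.4, 3.5]
[-1.01, -1.05, 1.21, 3.5, -3.5, 3.4]
[-0.96, -0.94, 1.29, 3.4, -3.5, 3.5]
[-0.92, -0.81, 1.36, 3.5, -3.5, 3.5]
[-0.86, -0.7, 1.43, 3.5, -3.4, 3.5]
[-0.79, -0.57, 1.47, 3.4, -3.5, 3.4]
[-0.7, -0.46, 1.52, 3.5, -3.5, 3.5]
[-0.62, -0.33, 1.54, 3.4, -3.5, 3.5]
[-0.52, -0.23, 1.55, 3.5, -3.4, 3.4]
[-0.42, -0.13, 1.56, 3.4, -3.5, 3.5]
[-0.31, -0.03, 1.54, 3.5, -3.5, 3.5]
[-0.19, 0.07, 1.52, 3.5, -3.5, 3.4]
[-0.07, 0.14, 1.48, 3.4, -3.4, 3.5]
[0.04, 0.22, 1.44, 3.5, -3.5, 3.5]
max joint speed 0.7915555561679843 clearance (np.float64(0.04413572604604116), 2, np.float64(1.0)) q [-0.75  0.75  1.98  1.33  1.67  1.97] err mm [-0.   0.1  0.1]
```

>>> {"name": "servo_tool", "arguments": {
  "increments": [
    [-0.91,-1.72,0.45,3.5,-3.5,3.5,1],
    [-0.96,-1.64,0.57,3.4,-3.5,3.4,1],
    [-1,-1.57,0.69,3.5,-3.4,3.5,1],
    [-1.02,-1.48,0.81,3.4,-3.5,3.5,1],
    [-1.04,-1.38,0.91,3.5,-3.5,3.4,1]
  ]
}}

```text
clock: 30.8
position: [0.5839, -0.2223, 0.2058]
ee_rot: [-0.182, 0.9, -0.38, -0.11]
contact_force: [-0.5, -0.6, -4.2]
width: 0.0524
gripper_force: 64.7
```

>>> {"name": "servo_tool", "arguments": {
  "increments": [
    [-1.04,-1.28,1.02,3.5,-3.5,3.5,1],
    [-1.02,-1.16,1.12,3.4,-3.4,3.5,1],
    [-1,-1.05,1.21,3.5,-3.5,3.4,1],
    [-0.96,-0.94,1.29,3.4,-3.5,3.5,1],
    [-0.92,-0.81,1.36,3.5,-3.5,3.5,1]
  ]
}}

```text
clock: 31.3
position: [0.5942, -0.1299, 0.1944]
ee_rot: [-0.35, 0.769, -0.492, -0.211]
contact_force: [0.6, -0.5, -4.7]
width: 0.0523
gripper_force: 64.8
```

>>> {"name": "servo_tool", "arguments": {
  "increments": [
    [-0.86,-0.7,1.43,3.5,-3.4,3.5,1],
    [-0.79,-0.57,1.47,3.4,-3.5,3.4,1],
    [-0.7,-0.46,1.52,3.5,-3.5,3.5,1],
    [-0.62,-0.33,1.54,3.4,-3.5,3.5,1],
    [-0.52,-0.23,1.55,3.5,-3.4,3.4,1]
  ]
}}

```text
clock: 31.8
position: [0.6105, -0.0453, 0.1875]
ee_rot: [-0.494, 0.586, -0.569, -0.297]
contact_force: [0.8, 0.3, -4.4]
width: 0.0523
gripper_force: 64.9
```

>>> {"name": "servo_tool", "arguments": {
  "increments": [
    [-0.42,-0.13,1.56,3.4,-3.5,3.5,1],
    [-0.31,-0.03,1.54,3.5,-3.5,3.5,1],
    [-0.19,0.07,1.52,3.5,-3.5,3.4,1],
    [-0.07,0.14,1.48,3.4,-3.4,3.5,1],
    [0.04,0.22,1.44,3.5,-3.5,3.5,1]
  ]
}}

```text
clock: 32.3
position: [0.6304, 0.0287, 0.1812]
ee_rot: [0.605, -0.362, 0.608, 0.364]
contact_force: [-0.1, -0.3, -3.7]
width: 0.0527
gripper_force: 65.0
```

```bash
python3 - <<'E'
from plan import *
optics.get_image('wrist');optics.get_image('wrist')
rep(); p,R,s=pose(); c=p-.052*R[:,2]; print('c',c,'x axis',R[:,0].round(3)); print('togo c',np.round(R.T@(np.array([.606,-.0173,.150])-c)*100,2))
print('rot to level (deg)',np.round(np.degrees(Ro.from_matrix(R.T@orient(62,90,-1)).as_rotvec()),2))
M=[]
for i in range(4): optics.get_image('wrist'); M.append(R.T@pose()[2]['moment'])
print(np.mean(M,0).round(3))
E
```

```text
t 32.4 p [0.6276 0.0315 0.1797] xyaw 163.31 zaxis [ 0.468  0.884 -0.002] F [-0.17 -0.2  -4.33] M [-0.96  0.49  0.04] w 0.0521 g 64.9
c [ 0.60327869 -0.01447079  0.17985304] x axis [-0.012  0.004 -1.   ]
togo c [ 2.98 -0.41 -0.12]
rot to level (deg) [ 0.11 -0.14 -0.69]
[0.051 1.04  0.022]
```

>>> {"name": "servo_tool", "arguments": {
  "increments": [
    [0.8,-0.2,0,0,0,-0.6,1],
    [1,-0.1,0,0,0,0,1],
    [0.8,0,0,0,0,0,1],
    [0.5,0,0,0,0,0,1],
    [0.2,0,0,0,0,0,1]
  ]
}}

```text
clock: 33.1
position: [0.6321, 0.0278, 0.1487]
ee_rot: [0.607, -0.365, 0.605, 0.363]
contact_force: [-0.9, 0.6, -4.1]
width: 0.0526
gripper_force: 64.9
```

>>> {"name": "servo_tool", "arguments": {
  "increments": [
    [0.2,0,0,0,0,0,1],
    [0.2,0,0,0,0,0,1],
    [0.1,0,0,0,0,0,1],
    [0,0,0,0,0,0,1],
    [0,0,0,0,0,0,1]
  ]
}}

```text
clock: 33.6
position: [0.6321, 0.0279, 0.1448]
ee_rot: [0.607, -0.366, 0.605, 0.362]
contact_force: [-0.1, -0.6, -3.8]
width: 0.0526
gripper_force: 64.9
```

>>> {"name": "servo_tool", "arguments": {
  "increments": [
    [0.2,0,0,0,0,0,1],
    [0.2,0,0,0,0,0,1],
    [0.1,0,0,0,0,0,1],
    [0,0,0,0,0,0,1],
    [0,0,0,0,0,0,1]
  ]
}}

```text
clock: 34.1
position: [0.6321, 0.0279, 0.1396]
ee_rot: [0.607, -0.366, 0.605, 0.362]
contact_force: [0.7, 0.4, -3.7]
width: 0.0525
gripper_force: 64.9
```

>>> {"name": "servo_tool", "arguments": {
  "increments": [
    [0.1,0,0,0,0,0,1],
    [0.1,0,0,0,0,0,1],
    [0,0,0,0,0,0,1],
    [0,0,0,0,0,0,1],
    [0,0,0,0,0,0,1]
  ]
}}

```text
clock: 34.6
position: [0.6322, 0.0278, 0.1377]
ee_rot: [0.607, -0.366, 0.605, 0.362]
contact_force: [0.4, 0.3, -3.5]
width: 0.0523
gripper_force: 64.9
```

>>> {"name": "servo_tool", "arguments": {
  "increments": [
    [0.1,0,0,0,0,0,1],
    [0.1,0,0,0,0,0,1],
    [0,0,0,0,0,0,1],
    [0,0,0,0,0,0,1],
    [0,0,0,0,0,0,1]
  ]
}}

```text
clock: 35.1
position: [0.6322, 0.0278, 0.1357]
ee_rot: [0.607, -0.366, 0.605, 0.362]
contact_force: [-0.1, -0.6, -3.9]
width: 0.0525
gripper_force: 64.9
```

>>> {"name": "servo_tool", "arguments": {
  "increments": [
    [0.1,0,0,0,0,0,1],
    [0.1,0,0,0,0,0,1],
    [0,0,0,0,0,0,1],
    [0,0,0,0,0,0,1],
    [0,0,0,0,0,0,1]
  ]
}}

```text
clock: 35.6
position: [0.6322, 0.0278, 0.1344]
ee_rot: [0.608, -0.366, 0.605, 0.362]
contact_force: [-0.2, -1.8, 1.7]
width: 0.0527
gripper_force: 64.9
```

>>> {"name": "servo_tool", "arguments": {
  "increments": [
    [0,0,0,0,0,0,0.2],
    [0,0,0,0,0,0,-0.2],
    [0,0,0,0,0,0,-0.6],
    [0,0,0,0,0,0,-1],
    [0,0,0,0,0,0,-1]
  ]
}}

```text
clock: 36.1
position: [0.6322, 0.0279, 0.1335]
ee_rot: [0.607, -0.366, 0.605, 0.362]
contact_force: [0.4, -0.2, -0.3]
width: 0.0856
gripper_force: 0.0
```

>>> {"name": "servo_tool", "arguments": {
  "increments": [
    [0,0,-1,0,0,0,-1],
    [0,0,-2,0,0,0,-1],
    [0,0,-2.5,0,0,0,-1],
    [0,0,-2.5,0,0,0,-1],
    [-1,0,-2,0,0,0,-1]
  ]
}}

```text
clock: 36.6
position: [0.5845, -0.0622, 0.1427]
ee_rot: [0.607, -0.365, 0.606, 0.362]
contact_force: [-0.4, -0.7, 0.2]
width: 0.0854
gripper_force: 0.0
```

>>> {"name": "servo_tool", "arguments": {
  "increments": [
    [-2,0,-2,0,0,0,-1],
    [-2,0,-2,0,0,0,-1],
    [-2,0,-1,0,0,0,-1],
    [0,0,0,0,0,0,-1],
    [0,0,0,0,0,0,-1]
  ]
}}

```text
clock: 37.1
position: [0.5611, -0.1048, 0.2032]
ee_rot: [0.607, -0.366, 0.606, 0.362]
contact_force: [-0.2, 1.1, -0.3]
width: 0.0854
gripper_force: 0.0
```

```bash
python3 - <<'E'
from h import *
rep(); ims=[]
for n in['scene','wrist']:
    im=snap(n)
    if n=='scene': u=proj(n,np.array([.6,.03,.1])); x0,y0=int(u[0])-55,int(u[1])-55; im=im[y0:y0+110,x0:x0+110]
    ims.append(cv2.resize(im,(400,400),interpolation=cv2.INTER_CUBIC))
cv2.imwrite('pics/end.png',np.hstack(ims)[:,:,::-1])
E
```

```text
t 37.1 p [ 0.5611 -0.1048  0.2032] xyaw -38.77 zaxis [ 0.471  0.882 -0.001] F [-0.18  1.13 -0.28] M [-0.42  0.17  0.02] w 0.0854 g 0.0
```

View pics/end.png

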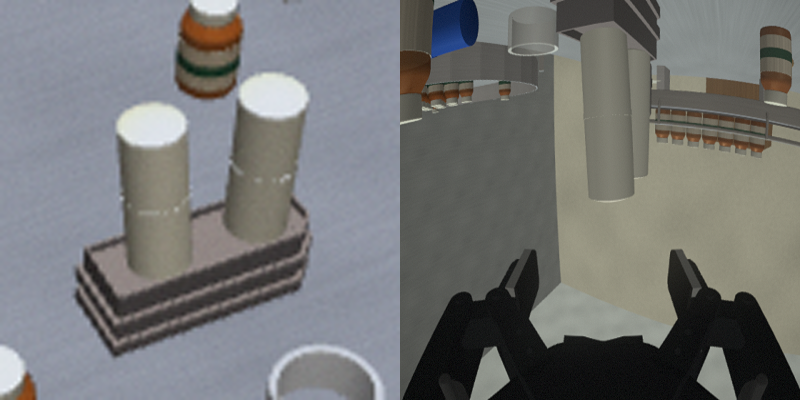

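Both floats stand in the nested tray: left at crop (155,190), right at (267,160). The gripper is clear. I'll wait a second for any rocking to die out, then hand in.

>>> {"name": "servo_tool", "arguments": {
  "increments": [
    [0,0,0,0,0,0,-1],
    [0,0,0,0,0,0,-1],
    [0,0,0,0,0,0,-1],
    [0,0,0,0,0,0,-1],
    [0,0,0,0,0,0,-1]
  ]
}}

```text
clock: 37.7
position: [0.5614, -0.1043, 0.2035]
ee_rot: [0.607, -0.366, 0.605, 0.362]
contact_force: [-0.5, 0.2, 0.0]
width: 0.0852
gripper_force: 0.0
```

>>> {"name": "servo_tool", "arguments": {
  "increments": [
    [0,0,0,0,0,0,-1],
    [0,0,0,0,0,0,-1],
    [0,0,0,0,0,0,-1],
    [0,0,0,0,0,0,-1],
    [0,0,0,0,0,0,-1]
  ]
}}

```text
clock: 38.2
position: [0.5613, -0.1044, 0.2037]
ee_rot: [0.607, -0.366, 0.605, 0.362]
contact_force: [0.4, 1.3, 0.4]
width: 0.0856
gripper_force: 0.0
```

```bash
python3 - <<'E'
from h import *
c=[]
for i in range(10):
    im=snap('scene').astype(int); c.append(im)
u=[int(v) for v in proj('scene',np.array([.6,.03,.13]))]
crop=lambda im: im[u[1]-50:u[1]+40,u[0]-50:u[0]+50]
d=[np.abs(crop(x)-crop(c[0])).mean() for x in c]; print(np.round(d,2)) # steady noise = at rest
print(manip.sign_off())
E
```

```text
[0.   2.2  2.28 2.29 2.22 2.04 2.23 2.4  2.57 2.65]
the job is handed in; nothing more can be done
None
```

I handed the job in at about 39 s: the loose tray is nested on the fixed one and both floats stand in it on the ends I measured as heavy, but I got no verdict back, and the last image check couldn't fully rule out slight rocking.

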